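# Clamp freshly glued sanding blocks and start the cure timer

### The job

The wooden sanding blocks have just had their paper glued on. Clear the roll of black tape off the blue fixture onto the bench, lay every block in the fixture, one to a marked bay and lengthwise between fence and jaw (should one have tipped on its side, it may be clamped like that), and turn the T-handle clockwise until it resists and all the sprung pads press firmly on their blocks, about half sprung in and not squeezed right home. Roll the orange edge wheel of the timer until the blue needle stands at the red mark. When all is clamped and set, press the green start button, and leave the mug standing where it is.

Things in the scene. Friction and masses are not known exactly. Their poses are not given: they have to be found in the camera images.
- block_a: wooden sanding block 40 x 68 x 28 mm (its own x, y, z), 50 to 100 g, lying on a 40 x 68 face; origin at the centre of that face, 14 mm from the block's middle along z. Two or three of the three blocks are present
- block_b: wooden sanding block 40 x 68 x 28 mm (its own x, y, z), 50 to 100 g, lying on a 40 x 68 face; origin at the centre of that face, 14 mm from the block's middle along z. Two or three of the three blocks are present
- block_c: wooden sanding block 40 x 68 x 28 mm (its own x, y, z), 50 to 100 g, lying on a 40 x 68 face; origin at the centre of that face, 14 mm from the block's middle along z. Two or three of the three blocks are present
- fixture: fixed glue-up fixture; bed plate 192 x 300 mm, bed top at z = 12 mm. Frame: x to the blue back fence (face at x = +50 mm, top at z = 47 mm), y along the fence, z up from the table. Three bays side by side, 100 mm apart (60 mm free between blocks), outlined in yellow. In front of the jaw stands a blue screw housing, 76 mm along y, top at z = 42 mm
- jaw (a point): front middle of the steel jaw carriage (270 mm long, z = 15 to 37 mm), which carries a black sprung pad per bay, face 17 mm ahead of this point when free, 36 mm wide. Gap between free pad faces and fence: 82 mm less 4 mm per rad of T-handle. The jaw pushes blocks to the fence; a 68 mm block then resists from 3.5 rad on, its pad springing in at 1.5 N per mm, at most 9.5 mm
- bay0 (a point): on the bed's top, the centre of the underside of a block that lies in bay 0 against the fence, with its 68 mm length along the fixture's x
- bay1 (a point): on the bed's top, the centre of the underside of a block that lies in bay 1 against the fence, with its 68 mm length along the fixture's x
- bay2 (a point): on the bed's top, the centre of the underside of a block that lies in bay 2 against the fence, with its 68 mm length along the fixture's x
- handle_axis (a point): centre of the T-handle's bar, on the vertical screw axis, 72 mm above the table. Round steel bar 12 mm thick, 76 mm long with 15 mm black balls at its ends, on a 14 mm stem; 30 mm from the bar's axis down to the housing's top. Grip it at the centre, from above
- thandle (a joint): turn of the T-handle, rad, 0 to 5.9, grows clockwise seen from above; 4 mm of jaw travel to the fence per rad. At 0 the bar lies along the fixture's x, at t it is turned by -t about z. Steady friction about 0.2 N m; it rises by 0.006 N m per mm that each loaded pad springs in. It stays where left
- pad0 (a joint): how far the sprung pad of bay 0 is pushed in, m: 0 is free, about 0.0095 is fully home
- pad1 (a joint): how far the sprung pad of bay 1 is pushed in, m: 0 is free, about 0.0095 is fully home
- pad2 (a joint): how far the sprung pad of bay 2 is pushed in, m: 0 is free, about 0.0095 is fully home
- timer: fixed cure timer, grey box 150 x 110 x 50 mm (x, y, z) with a black top panel at z = 50 mm; origin at the centre of its underside. The scale with its needle and mark runs along x at y = +30 mm, values growing to +x
- wheel_top (a point): highest point of the orange edge wheel (50 mm across, 10 mm wide, axis along the timer's y) that stands 10 mm out of a slot 46 x 14 mm (x, y) in the panel. It is sprung: it sinks up to 5 mm at 1.2 N per mm (1.2 N preload). Press it in 3 mm and drag along the timer's x: friction turns it, against 0.02 N m. The point itself does not sink
- needle_tip (a point): the blue needle's position on the scale (it bobs with the sprung wheel, 1 to 6 mm above the panel); it moves 10 mm along the timer's x per rad of the wheel, to +x as the wheel's top is dragged to +x, stays where left (travel about 0 to 85 mm), and lies flat under a window, out of touch
- mark_tip (a point): the red mark's position on the same line of the scale; fixed in a run, 30 to 78 mm from the scale's start, where the needle begins
- start_top (a point): centre of the top of the green round start button, 22 mm across, on the timer's panel; pressed straight down 5 mm with 5 N, springs back
- start (a joint): travel of the start button, m: 0 is free, 0.005 is fully pressed
- mug: white mug with blue dots, 92 x 127 x 93 mm, bystander; origin at the centre of its underside
- e_tape: roll of black tape, 58 mm across, 19 mm high, lying flat on the fixture's bed at the start; origin at the centre of its underside

How it is judged:
On the way, in this order (a step that is already met when the one before it is completed fails the run):
1. the tape is off the fixture, every block lies in a bay and is clamped, and the needle stands at the red mark ((horizontal distance between block_a and bay0 below 0.02 m or horizontal distance between block_a and bay1 below 0.02 m or horizontal distance between block_a and bay2 below 0.02 m) and angle between the y axis of each of block_a, block_b, block_c and the x axis of fixture, either way round below 0.12 rad and contact force between block_a and carriage between 4 and 13 N and (horizontal distance between block_b and bay0 below 0.02 m or horizontal distance between block_b and bay1 below 0.02 m or horizontal distance between block_b and bay2 below 0.02 m) and contact force between block_b and carriage between 4 and 13 N and (horizontal distance between block_c and bay0 below 0.02 m or horizontal distance between block_c and bay1 below 0.02 m or horizontal distance between block_c and bay2 below 0.02 m) and contact force between block_c and carriage between 4 and 13 N and (y of e_tape in the frame of fixture above 0.16 m or y of e_tape in the frame of fixture below -0.16 m or x of e_tape in the frame of fixture below -0.13 m or x of e_tape in the frame of fixture above 0.08 m) and height (world z) of e_tape below 0.03 m and horizontal distance between needle_tip and mark_tip below 0.003 m), for 0.2 s.
2. the start button is pressed (value of joint start above 0.0035 m), for 0.05 s.
At the end, for the whole second after the job is handed in: the roll of tape lies on the bench off the fixture; every block present has its origin within 20 mm of a bay's point, lies lengthwise within 0.12 rad, and is pressed by its pad with 4 to 13 N (pad in by about 2.7 to 8.6 mm); the needle is within 3 mm of the red mark; the start button is out again (all of step 1 and value of joint start below 0.0015 m); the robot touches nothing.
It fails at once if the mug is tipped over or moved by more than 6 cm (angle between mug's own z axis and vertical above 0.5 rad or distance of mug from where it was at the start of the episode above 0.06 m).
Of block_a, block_b, block_c only 2 to 3 are there at a start; the rules pass over those that are not, and their reading is None.
At some moment in a run one of block_a, block_b, block_c may be knocked a few centimetres aside while the robot is not near it.
Once in a run the grip may slacken for a moment while it holds something.
It also fails if it takes over 210 s, if anything falls off the work surface, if the arm or the gripper's body presses on something with over 40 N, if the wrist force passes 120 N, or if a joint passes its speed limit or range.

### The arm

A 6-joint arm with a two-finger parallel gripper is mounted at the origin on a cart in front of the work surface, level with it; the furniture and walls round the work are solid. World frame = base frame: x ahead of the robot, y to its left, z up, the work surface at z = 0. Lengths are in m, angles in rad, forces in N, time in s.
With the tool pointing down it reaches from about 0.375 to 0.9 m from the base axis. Payload 3.1 kg.
Tool frame: the origin (TCP) lies on the front face of the gripper's body, between the roots of the fingers; the fingertips stand 73 mm ahead of it and the grasp point (between the pads) lies 54 mm ahead of it (manip.tips_ahead is the distance from the TCP to the fingertips, in m); z points along the fingers, y is the line along which they close (so a half turn about z gives the same grasp; the last joint's range is limited). The gripper opens to 85 mm and grips with 20 to 120 N. Pads are 22 mm wide; open, the fingers measure 114 mm over their backs; the gripper's body (76 mm by 85 mm) begins 54 mm behind the grasp point. The pads swing forward as they close: fully open they stand 13 mm farther back than shut.
Start: joints at [1.095, 0.527, 1.433, -0, 1.181, -0.178], TCP at [0.183, 0.598, 0.304] pointing down, gripper open.
Joint ranges: [-3.08, 3.08], [-0.75, 2.2], [0.22, 2.44], [-1.43, 4.57], [0, 2.65], [-2.85, 2.85]. Speed limits (rad/s): [2.79, 2.79, 3.14, 3.14, 3.14, 3.14].

### API

Orientations are given as a unit quaternion [x, y, z, w].
In Python, from station import sense, eyes, workorder, manip gives the robot as it stands.
- The arm moves only by the shell command python3 -m inch 'ROWS' [OPENING] [FORCE]. ROWS is JSON, a list of rows, each an object of numbers: "dx", "dy", "dz": the shift along the tool's x, y, z in cm; "wx", "wy", "wz": the turn, a rotation vector about the tool's x, y, z in degrees. In form: [{"dx": .., "dy": .., "dz": .., "wx": .., "wy": .., "wz": ..}, ...]. A call has 1 to 10 rows; each row shifts and turns the commanded pose from where the row before left it, along the tool's axes as they then stand; what a row does not reach is not made up. A row lasts 1/8 s, in which the tool goes at most 62.5 mm and 10.7 degrees, less where a joint would pass 70% of its speed; a pose out of reach is approached as far as the arm can. A call with a gripper value outside its range is refused whole. OPENING is the opening, from 0 (shut) to 1 (fully open), set as the call begins (- or left out, the last holds). The fingers move at their own pace and stop on an object; FORCE is the grip in N (left out, the last holds). Time passes only in rows, so rows that do not move let the fingers close. It gives the time, the measured TCP pose, the force, the opening and the grip force at its end, in the units of the state.
- sense(): the state, without advancing time (a new reading comes with each control period).
- eyes.snapshot(name): name is "side" or "top"; returns the picture (400x640x3 uint8, red, green, blue); there is no depth.
- eyes.camera_params(name): a dict with "fx", "fy", "cx", "cy" (pixels), "rvec" (rotation vector, rad) and "tvec" (3), from world to camera coordinates, as OpenCV has them. Camera axes: x right, y down, z forward; pixel columns grow to the right and rows downward; lengths in m; the calibration is good to about 2 mm. A picture is of the moment at which its call begins. camera_params takes no time and is no camera call.
- workorder.sign_off(): hands the job in; it is judged then, once.
The state is a dict: "t": time; "q": joint angles; "qd": joint speeds; "tau": joint torques, N m; "tcp_pos": TCP position; "tool_rot": TCP orientation; "force": force on the tool from outside, world axes, zero at the start; "ft_torque": the same for the moment, N m; "finger_gap": opening from 0.0 (shut) to 1.0 (fully open); "gripper_force": force on a finger pad.
Only numpy, scipy, OpenCV 4.12 (cv2) and the standard library are available. Lean on these libraries where they do the work, as an engineer would, in place of code of your own. Each camera call takes 0.05 s, during which the arm holds its last target. There are 200 camera calls.

## Working session

There is one attempt and no reset: what is moved stays moved. The work goes in short steps, Python scripts to look and compute and a shell command to move; the robot and the scene stay as the last step left them, time stands still between calls to the robot, and variables do not carry over. Pictures are saved under pics/ and viewed, at most 14 in all, crops included, and the job is handed in when it is done.

```bash
ls; mkdir -p pics; python3 - <<'E'
from station import sense, eyes, workorder, manip
import cv2
s=sense(); print(s)
for n in("side","top"):
    im=eyes.snapshot(n); cv2.imwrite(f"pics/{n}0.png",im[:,:,::-1]); print(n,eyes.camera_params(n))
E
```

```text
pics
{'t': 0.0, 'q': array([ 1.09554762e+00,  5.28442192e-01,  1.43389030e+00, -2.56343878e-06,
        1.18141255e+00, -1.78488643e-01]), 'qd': array([ 2.24882577e-03,  5.61998734e-04, -5.14578029e-04,  2.50905088e-04,
        2.61296050e-04,  5.43918198e-05]), 'tau': array([-2.49119245e-05, -4.42350483e+01, -1.78017712e+01, -1.77716538e-04,
        8.42206908e-03, -2.48559326e-05]), 'tcp_pos': array([0.18247047, 0.5971864 , 0.30295201]), 'tool_rot': array([ 1.47835591e-01,  9.89011365e-01, -1.01959150e-03, -3.44420492e-04]), 'force': array([ 0.21422349, -0.70116999, -0.58181913]), 'ft_torque': array([-0.00420298, -0.02673564,  0.02784343]), 'gripper_force': 0.0, 'finger_gap': 0.9979395854424392}
side {'fx': 451.2180504383897, 'fy': 451.2180504383897, 'cx': 322.59259898218534, 'cy': 196.28196230797454, 'rvec': array([ 0.30957227, -2.66740868,  1.42899346]), 'tvec': array([0.44234391, 0.11262743, 1.30769371])}
top {'fx': 499.0963620403532, 'fy': 499.0963620403532, 'cx': 318.0213850778801, 'cy': 205.79969277348144, 'rvec': array([ 2.10888666, -2.12992581,  0.17014544]), 'tvec': array([0.01263221, 0.46353829, 1.41933548])}
```

View pics/side0.png

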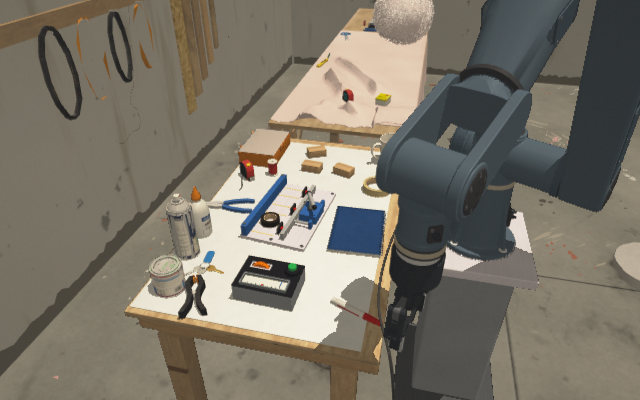

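View pics/top0.png

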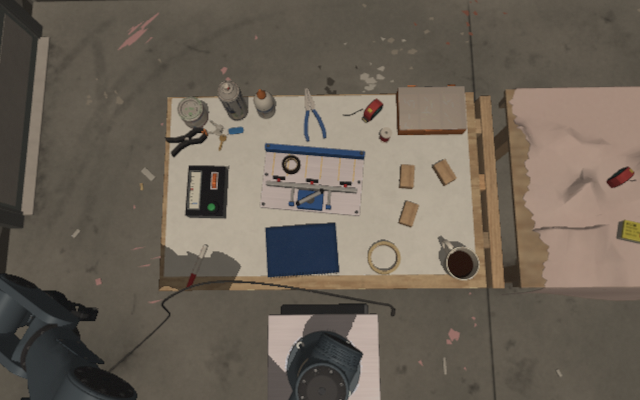

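The overview shows three blocks on the right, at top-view pixels (406,176), (444,172) and (409,213). The tape is on the bed at (290,163), the timer is on the left at (207,191) and the mug is at (461,262). I'll zoom in next.

```bash
cat > h.py <<'E'
import numpy as np, cv2
from station import sense, eyes, workorder, manip
from scipy.spatial.transform import Rotation as R
def cam(n):
    p=eyes.camera_params(n); K=np.array([[p['fx'],0,p['cx']],[0,p['fy'],p['cy']],[0,0,1]])
    return K,cv2.Rodrigues(np.array(p['rvec']))[0],np.array(p['tvec'])
def ray(n,uv,z):
    K,Rm,t=cam(n); c=-Rm.T@t; d=Rm.T@np.linalg.inv(K)@np.array([uv[0],uv[1],1.])
    return c+d*(z-c[2])/d[2]
def proj(n,P):
    K,Rm,t=cam(n); q=K@(Rm@np.asarray(P,float)+t); return q[:2]/q[2]
def two(uvt,uvs):
    A=[];b=[]
    for n,uv in(("top",uvt),("side",uvs)):
        K,Rm,t=cam(n); c=-Rm.T@t; d=Rm.T@np.linalg.inv(K)@np.array([uv[0],uv[1],1.]); d/=np.linalg.norm(d)
        M=np.eye(3)-np.outer(d,d); A.append(M); b.append(M@c)
    return np.linalg.lstsq(np.vstack(A),np.hstack(b),rcond=None)[0]
def snap(n,f=None,crop=None,k=1):
    im=eyes.snapshot(n)[:,:,::-1].copy()
    if f:
        v=im
        if crop: x0,y0,x1,y1=crop; v=im[y0:y1,x0:x1]
        cv2.imwrite("pics/"+f,cv2.resize(v,None,fx=k,fy=k,interpolation=cv2.INTER_CUBIC))
    return im
def blobs(im,lo,hi,box,amin=5):
    h=cv2.cvtColor(im,cv2.COLOR_BGR2HSV); m=cv2.inRange(h,lo,hi); x0,y0,x1,y1=box
    k=np.zeros_like(m); k[y0:y1,x0:x1]=m[y0:y1,x0:x1]
    n,l,s,c=cv2.connectedComponentsWithStats(k); out=[]
    for i in range(1,n):
        if s[i,4]>=amin:
            cs,_=cv2.findContours((l==i).astype('uint8'),0,1); r=cv2.minAreaRect(cs[0])
            out.append((c[i].round(2),int(s[i,4]),r))
    return out
def st():
    s=sense(); r=R.from_quat(s['tool_rot']).as_matrix()
    print('t',round(s['t'],2),'tcp',s['tcp_pos'].round(4),'x',r[:,0].round(3),'y',r[:,1].round(3),'z',r[:,2].round(3),'q',s['q'].round(2),'F',s['force'].round(1),'gap',round(s['finger_gap'],3),'gf',round(s['gripper_force'],1))
    return s,r
def plan(target,yaxis=None):
    """remaining tool-frame shift in cm to put TCP at target and wz degrees (mod 180) to align tool y with yaxis; both at world level"""
    s=sense(); r=R.from_quat(s['tool_rot']).as_matrix()
    print('cm',(r.T@(np.asarray(target)-s['tcp_pos'])*100).round(2))
    if yaxis is not None:
        y=np.r_[yaxis,0][:3]; v=r.T@y; a=np.degrees(np.arctan2(-v[0],v[1])); a=(a+90)%180-90; print('wz',round(a,1))
E
python3 - <<'E'
import cv2
a=cv2.imread('pics/top0.png'); b=cv2.imread('pics/side0.png')
cv2.imwrite('pics/topz.png',cv2.resize(a[130:230,180:380],None,fx=4,fy=4,interpolation=cv2.INTER_CUBIC))
cv2.imwrite('pics/sidez.png',cv2.resize(b[130:310,220:410],None,fx=3.3,fy=3.3,interpolation=cv2.INTER_CUBIC))
from h import *
print(blobs(a,(5,40,60),(25,255,255),(385,150,470,230),50))
print(blobs(b,(5,60,60),(25,255,255),(290,140,365,180),50))
E
```

```text
[(array([426.96, 189.5 ]), 6781, ((427.0, 189.5), (79.0, 84.0), 90.0))]
[(array([325.29, 146.38]), 569, ((327.0, 148.5), (17.0, 74.0), 90.0)), (array([311.74, 165.94]), 235, ((311.5160217285156, 165.91200256347656), (21.376813888549805, 11.627554893493652), 10.30484676361084)), (array([343.28, 169.68]), 247, ((343.4000244140625, 169.79998779296875), (22.135942459106445, 12.016654014587402), 18.434947967529297))]
```

View pics/topz.png

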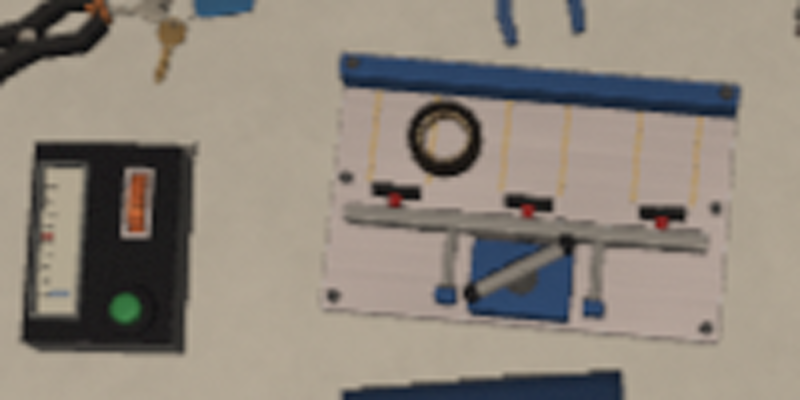

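View pics/sidez.png

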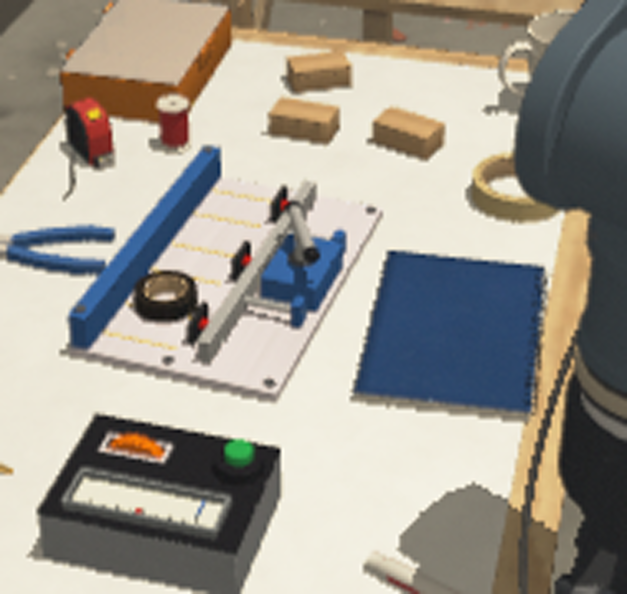

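The crops give these positions (topz pixels are 4x, offset 180,130):
- **Bed:** front corners at about (322,308) and (718,342). The fence runs (342,82) to (740,113), and its front face is visible.
- **T-handle:** the bar runs from (472,292) to (567,242), so t is about 1.1 rad.
- **Timer:** needle at (58,293), mark at (45,236), wheel at (138,203), button at (125,308).
- **Tape:** centre at (445,138).

```bash
python3 - <<'E'
from h import *
a=cv2.imread('pics/top0.png'); b=cv2.imread('pics/side0.png')
for n in("top","side"):
    K,Rm,t=cam(n); print(n,'cam at',(-Rm.T@t).round(3))
T=lambda u,v:(180+(u+.5)/4-.5,130+(v+.5)/4-.5)
S=lambda u,v:(220+(u+.5)/3.3-.5,130+(v+.5)/3.3-.5)
P={}
for k,u,z in [('bedFL',(322,308),.012),('bedFR',(718,342),.012),('fenceTopL',(342,55),.047),('fenceTopR',(740,88),.047),('redL',(395,200),.026),('redM',(528,211),.026),('redR',(661,223),.026),
 ('ballL',(472,292),.072),('ballR',(567,242),.072),('tape',(445,138),.019),('btn',(125,308),.055),('wheel',(138,203),.058),('needle',(58,293),.052),('mark',(45,236),.052),
 ('y1',(375,140),.012),('y3',(505,145),.012),('y4',(565,150),.012),('y5',(637,156),.012),('y6',(698,160),.012),('tmTL',(38,143),.05),('tmBL',(22,345),.05),('tmTR',(188,147),.05),('tmBR',(180,350),.05)]:
    P[k]=ray('top',T(*u),z); print(k,P[k].round(4))
for k,u,v in [('btn',(125,308),(239,452)),('wheel',(138,203),(137,440)),('tape',(445,138),(165,295)),('ballL',(472,292),(311,254)),('ballR',(567,242),(294,208)),('mark',(45,236),(139,511)),('needle',(58,293),(201,509))]:
    print('two',k,two(T(*u),S(*v)).round(4))
d=P['bedFL']-P['bedFR']; print('bed ang',np.degrees(np.arctan2(d[1],d[0])),np.linalg.norm(d))
d=P['redL']-P['redR']; print('red ang',np.degrees(np.arctan2(d[1],d[0])),np.linalg.norm(d))
h=cv2.cvtColor(a,cv2.COLOR_BGR2HSV)
for u,v in((406,176),(444,172),(409,213),(425,190),(406,187)): print(h[v,u])
E
```

```text
top cam at [ 0.204 -0.018  1.479]
side cam at [0.207 1.1   0.816]
bedFL [0.4685 0.1819 0.012 ]
bedFR [ 0.4394 -0.1134  0.012 ]
fenceTopL [0.6542 0.1646 0.047 ]
fenceTopR [ 0.6245 -0.1318  0.047 ]
redL [0.5474 0.1263 0.026 ]
redM [0.5377 0.0268 0.026 ]
redR [ 0.5273 -0.0722  0.026 ]
ballL [0.4681 0.066  0.072 ]
ballR [ 0.5039 -0.0026  0.072 ]
tape [0.5967 0.0894 0.019 ]
btn [0.4624 0.3198 0.055 ]
wheel [0.54   0.3119 0.058 ]
needle [0.4747 0.37   0.052 ]
mark [0.5174 0.3812 0.052 ]
y1 [0.5977 0.1432 0.012 ]
y3 [0.5925 0.0444 0.012 ]
y4 [ 0.588  -0.0011  0.012 ]
y5 [ 0.5826 -0.0555  0.012 ]
y6 [ 0.5788 -0.1015  0.012 ]
tmTL [0.5885 0.3896 0.05  ]
tmBL [0.4368 0.3955 0.05  ]
tmTR [0.584  0.2778 0.05  ]
tmBR [0.4318 0.2799 0.05  ]
two btn [0.4592 0.3176 0.0633]
two wheel [0.5401 0.3127 0.0535]
two tape [0.5954 0.0892 0.0188]
two ballL [0.4669 0.0659 0.0691]
two ballR [ 0.5014 -0.0029  0.0684]
two mark [0.5156 0.381  0.0513]
two needle [0.4728 0.3696 0.0522]
bed ang 84.37003772274828 0.29676179827234017
red ang 84.21778304353529 0.19948702543073826
[ 15 107 145]
[ 15 108 147]
[ 16 109 140]
[ 18  42 175]
[ 15 105  90]
```

```bash
cat >> h.py <<'E'
def blocks(im,box=(385,140,480,240),z=.028):
    out=[]
    for c,n,r in blobs(im,(8,75,115),(25,255,255),box,40):
        bx=cv2.boxPoints(r); w=np.array([ray('top',p,z) for p in bx]); e=[w[1]-w[0],w[2]-w[1]]
        L=[np.linalg.norm(v) for v in e]; v=e[int(np.argmax(L))]; ctr=ray('top',c,z)
        a=np.degrees(np.arctan2(v[1],v[0]))%180
        print('block ctr',ctr.round(4),'long-axis deg',round(a,1),'size',np.round(L,3),n,c); out.append((ctr,a))
    return out
E
python3 - <<'E'
from h import *
a=cv2.imread('pics/top0.png'); b=cv2.imread('pics/side0.png')
blocks(a)
print(a[143:162,275].tolist()); print(a[146:166,355].tolist())
E
```

```text
block ctr [ 0.5191 -0.4559  0.028 ] long-axis deg 179.8 size [0.027 0.3  ] 750 [474.78 186.35]
block ctr [ 0.5658 -0.3706  0.028 ] long-axis deg 27.5 size [0.039 0.069] 287 [444.98 171.38]
block ctr [ 0.5548 -0.258   0.028 ] long-axis deg 173.2 size [0.068 0.039] 286 [407.21 175.46]
block ctr [ 0.441  -0.2586  0.028 ] long-axis deg 158.9 size [0.068 0.039] 294 [408.94 213.17]
[[131, 142, 149], [110, 95, 88], [101, 67, 44], [101, 68, 44], [101, 67, 44], [102, 69, 45], [77, 52, 35], [60, 42, 29], [58, 39, 25], [88, 96, 102], [116, 140, 160], [122, 150, 172], [128, 149, 169], [130, 149, 169], [131, 146, 163], [141, 151, 167], [144, 154, 169], [144, 153, 169], [144, 153, 169]]
[[143, 160, 171], [142, 159, 170], [142, 159, 170], [142, 159, 170], [123, 114, 111], [103, 72, 51], [99, 66, 43], [100, 66, 44], [100, 67, 46], [99, 66, 43], [73, 50, 32], [57, 40, 28], [57, 40, 29], [102, 128, 150], [116, 148, 175], [120, 148, 172], [121, 148, 171], [122, 150, 172], [131, 153, 173], [133, 153, 172]]
```

```bash
python3 - <<'E'
from h import *
for z,pts in((.047,((275,149.2),(355,155.9))),(.012,((275,151.6),(355,158.4)))):
    print(z,[ray('top',p,z).round(4) for p in pts])
E
cat >> h.py <<'E'
FA=np.radians(84.3); FY=np.array([np.cos(FA),np.sin(FA),0]); FX=np.array([FY[1],-FY[0],0])
E
python3 - <<'E'
from h import *
P=[ray('top',p,.047) for p in((275,149.2),(355,155.9))]+[ray('top',p,.012) for p in((275,151.6),(355,158.4))]
f=np.mean([p@FX for p in P]); print([round(p@FX,4) for p in P],'origin x',f-.05)
print('y', [round(np.array(p)@FY[:2],4) for p in((.5474,.1263),(.5377,.0268),(.5273,-.0722),(.454,.0343))])
plan([.5955,.0893,.20],FY)
E
```

```text
0.047 [array([0.6357, 0.1349, 0.047 ]), array([ 0.6118, -0.103 ,  0.047 ])]
0.012 [array([0.6387, 0.1385, 0.012 ]), array([ 0.6139, -0.1049,  0.012 ])]
[np.float64(0.6192), np.float64(0.619), np.float64(0.6217), np.float64(0.6213)] origin x 0.5702781452227293
y [np.float64(0.18), np.float64(0.0801), np.float64(-0.0195), np.float64(0.0792)]
cm [-54.35 -36.47  10.35]
wz -11.3
```

```bash
cat >> h.py <<'E'
O=.570*FX+.080*FY
def fx(x,y,z): return O+x*FX+y*FY+np.array([0,0,z])
E
r='{"dx":-4.53,"dy":-3.04,"dz":0.8}'
python3 -m inch '[{"dx":-4.53,"dy":-3.04,"dz":0.8},{"dx":-4.53,"dy":-3.04,"dz":0.8},{"dx":-4.53,"dy":-3.04,"dz":0.8},{"dx":-4.53,"dy":-3.04,"dz":0.8},{"dx":-4.53,"dy":-3.04,"dz":0.8},{"dx":-4.53,"dy":-3.04,"dz":0.8},{"dx":-4.53,"dy":-3.04,"dz":0.8},{"dx":-4.53,"dy":-3.04,"dz":0.8},{"dx":-4.53,"dy":-3.04,"dz":0.8},{"dx":-4.53,"dy":-3.04,"dz":0.8}]' 1 60
python3 -m inch '[{"dx":-4.53,"dy":-3.04,"dz":0.8},{"dx":-4.53,"dy":-3.04,"dz":0.8},{"wz":-5.6},{"wz":-5.6},{}]'
python3 - <<'E'
from h import *
st(); plan([.5955,.0893,.084],FY)
E
```

```text
t 0.1 tcp [0.1825 0.5972 0.303 ] x [-0.956  0.292  0.   ] y [ 0.292  0.956 -0.002] z [-0.001 -0.002 -1.   ] q [ 1.1   0.53  1.43  0.    1.18 -0.18] F [ 0.4 -0.4  0.2] gap 1.001 gf 0.0
cm [-54.36 -36.45  21.95]
wz -11.3invalid input at $[0]: expected keys dx, dy, dz, wx, wy, wz
invalid input at $[0]: expected keys dx, dy, dz, wx, wy, wz
```

```bash

python3 -m inch '[{"dx":-4.53,"dy":-3.04,"dz":0.8,"wx":0,"wy":0,"wz":0},{"dx":-4.53,"dy":-3.04,"dz":0.8,"wx":0,"wy":0,"wz":0},{"dx":-4.53,"dy":-3.04,"dz":0.8,"wx":0,"wy":0,"wz":0},{"dx":-4.53,"dy":-3.04,"dz":0.8,"wx":0,"wy":0,"wz":0},{"dx":-4.53,"dy":-3.04,"dz":0.8,"wx":0,"wy":0,"wz":0},{"dx":-4.53,"dy":-3.04,"dz":0.8,"wx":0,"wy":0,"wz":0},{"dx":-4.53,"dy":-3.04,"dz":0.8,"wx":0,"wy":0,"wz":0},{"dx":-4.53,"dy":-3.04,"dz":0.8,"wx":0,"wy":0,"wz":0}]' 1 60
python3 -m inch '[{"dx":-4.53,"dy":-3.04,"dz":0.8,"wx":0,"wy":0,"wz":0},{"dx":-4.53,"dy":-3.04,"dz":0.8,"wx":0,"wy":0,"wz":0},{"dx":-4.53,"dy":-3.04,"dz":0.8,"wx":0,"wy":0,"wz":0},{"dx":-4.53,"dy":-3.04,"dz":0.8,"wx":0,"wy":0,"wz":0},{"dx":0,"dy":0,"dz":0,"wx":0,"wy":0,"wz":-5.6},{"dx":0,"dy":0,"dz":0,"wx":0,"wy":0,"wz":-5.6},{"dx":0,"dy":0,"dz":0,"wx":0,"wy":0,"wz":0}]'
python3 - <<'E'
from h import *
st(); plan([.5955,.0893,.084],FY)
E
```

```text
t: 1.1
tcp_pos: [0.459, 0.2576, 0.2395]
tool_rot: [0.148, 0.989, -0.0, -0.0]
force: [-0.2, 0.3, -0.3]
finger_gap: 1.004
gripper_force: 0.0
t: 1.98
tcp_pos: [0.5957, 0.0896, 0.2074]
tool_rot: [0.051, 0.999, -0.0, -0.001]
force: [-0.1, 0.1, -0.3]
finger_gap: 1.004
gripper_force: 0.0
t 1.98 tcp [0.5957 0.0896 0.2074] x [-0.995  0.103  0.001] y [ 0.103  0.995 -0.   ] z [-0.001  0.    -1.   ] q [-0.04  0.62  1.58 -0.    0.95 -1.5 ] F [-0.1  0.1 -0.3] gap 1.004 gf 0.0
cm [ 0.   -0.03 12.34]
wz -0.2
```

```bash

python3 -m inch '[{"dx":0,"dy":0,"dz":5,"wx":0,"wy":0,"wz":0},{"dx":0,"dy":0,"dz":4,"wx":0,"wy":0,"wz":0},{"dx":0,"dy":0,"dz":2,"wx":0,"wy":0,"wz":0},{"dx":0,"dy":0,"dz":1.3,"wx":0,"wy":0,"wz":0},{"dx":0,"dy":0,"dz":0,"wx":0,"wy":0,"wz":0}]'
python3 -m inch '[{"dx":0,"dy":0,"dz":0,"wx":0,"wy":0,"wz":0},{"dx":0,"dy":0,"dz":0,"wx":0,"wy":0,"wz":0},{"dx":0,"dy":0,"dz":0,"wx":0,"wy":0,"wz":0},{"dx":0,"dy":0,"dz":0,"wx":0,"wy":0,"wz":0},{"dx":0,"dy":0,"dz":0,"wx":0,"wy":0,"wz":0},{"dx":0,"dy":0,"dz":0,"wx":0,"wy":0,"wz":0}]' 0 40
python3 -m inch '[{"dx":0,"dy":0,"dz":-3,"wx":0,"wy":0,"wz":0},{"dx":0,"dy":0,"dz":-5,"wx":0,"wy":0,"wz":0},{"dx":0,"dy":0,"dz":-2,"wx":0,"wy":0,"wz":0},{"dx":0,"dy":0,"dz":0,"wx":0,"wy":0,"wz":0}]'
python3 - <<'E'
from h import *
st(); plan([.40,.22,.184])
E
```

```text
t: 2.6
tcp_pos: [0.596, 0.0899, 0.0847]
tool_rot: [0.051, 0.999, -0.0, -0.0]
force: [-0.2, 1.0, 0.0]
finger_gap: 1.001
gripper_force: 0.0
t: 3.35
tcp_pos: [0.5968, 0.0898, 0.0866]
tool_rot: [0.051, 0.999, 0.0, 0.001]
force: [0.2, -0.1, 6.5]
finger_gap: 0.636
gripper_force: 42.1
t: 3.85
tcp_pos: [0.5969, 0.0898, 0.1871]
tool_rot: [0.051, 0.999, 0.0, 0.002]
force: [0.4, -0.7, -1.6]
finger_gap: 0.634
gripper_force: 42.7
t 3.85 tcp [0.5969 0.0898 0.1871] x [-0.995  0.101 -0.005] y [0.101 0.995 0.   ] z [ 0.005 -0.    -1.   ] q [-0.04  0.65  1.59 -0.    0.9  -1.51] F [ 0.4 -0.7 -1.6] gap 0.634 gf 42.7
cm [20.91 10.96  0.21]
```

```bash

python3 -m inch '[{"dx":5.22,"dy":2.74,"dz":0,"wx":0,"wy":0,"wz":0},{"dx":5.22,"dy":2.74,"dz":0,"wx":0,"wy":0,"wz":0},{"dx":5.22,"dy":2.74,"dz":0,"wx":0,"wy":0,"wz":0},{"dx":5.22,"dy":2.74,"dz":0,"wx":0,"wy":0,"wz":0},{"dx":0,"dy":0,"dz":5,"wx":0,"wy":0,"wz":0},{"dx":0,"dy":0,"dz":4,"wx":0,"wy":0,"wz":0},{"dx":0,"dy":0,"dz":1,"wx":0,"wy":0,"wz":0},{"dx":0,"dy":0,"dz":0.7,"wx":0,"wy":0,"wz":0},{"dx":0,"dy":0,"dz":0,"wx":0,"wy":0,"wz":0}]'
python3 - <<'E'
from h import *
st(); print(manip.tips_ahead)
E
python3 -m inch '[{"dx":0,"dy":0,"dz":0.2,"wx":0,"wy":0,"wz":0},{"dx":0,"dy":0,"dz":0,"wx":0,"wy":0,"wz":0},{"dx":0,"dy":0,"dz":0,"wx":0,"wy":0,"wz":0},{"dx":0,"dy":0,"dz":0,"wx":0,"wy":0,"wz":0},{"dx":0,"dy":0,"dz":-5,"wx":0,"wy":0,"wz":0},{"dx":0,"dy":0,"dz":-5,"wx":0,"wy":0,"wz":0},{"dx":0,"dy":0,"dz":0,"wx":0,"wy":0,"wz":0}]' 1
python3 - <<'E'
from h import *
im=snap('top'); B=blocks(im,(385,140,470,240)); st()
for c,a in B:
    y=np.radians(a+90); plan(np.r_[c[:2],.082],(np.cos(y),np.sin(y)))
E
```

```text
t: 4.97
tcp_pos: [0.3996, 0.2199, 0.0782]
tool_rot: [0.051, 0.999, 0.0, 0.0]
force: [0.4, 0.4, -0.5]
finger_gap: 0.635
gripper_force: 42.7
t 4.97 tcp [0.3996 0.2199 0.0782] x [-0.995  0.102 -0.   ] y [0.102 0.995 0.   ] z [ 0.001  0.    -1.   ] q [ 0.26  0.74  2.01  0.    0.39 -1.21] F [ 0.4  0.4 -0.5] gap 0.635 gf 42.7
0.0726
t: 5.85
tcp_pos: [0.4009, 0.2206, 0.1789]
tool_rot: [0.05, 0.999, 0.001, 0.004]
force: [-0.5, 0.5, 0.1]
finger_gap: 0.998
gripper_force: 0.0
block ctr [ 0.5659 -0.3703  0.028 ] long-axis deg 27.5 size [0.039 0.07 ] 298 [444.86 171.34]
block ctr [ 0.5547 -0.2574  0.028 ] long-axis deg 174.6 size [0.069 0.039] 296 [407.  175.5]
block ctr [ 0.4412 -0.2582  0.028 ] long-axis deg 159.8 size [0.067 0.039] 303 [408.81 213.11]
t 5.9 tcp [0.3999 0.2202 0.1774] x [-0.995  0.101 -0.004] y [0.101 0.995 0.001] z [ 0.004  0.001 -1.   ] q [ 0.26  0.53  1.96 -0.    0.65 -1.21] F [-0.4 -0.2  0.2] gap 0.998 gf 0.0
cm [-22.44 -57.08   9.54]
wz -33.3
cm [-20.18 -45.97   9.55]
wz -0.4
cm [ -8.9 -47.2   9.5]
wz 14.4
```

```bash

python3 -m inch '[{"dx":-2.24,"dy":-5.11,"dz":0,"wx":0,"wy":0,"wz":0},{"dx":-2.24,"dy":-5.11,"dz":0,"wx":0,"wy":0,"wz":0},{"dx":-2.24,"dy":-5.11,"dz":0,"wx":0,"wy":0,"wz":0},{"dx":-2.24,"dy":-5.11,"dz":0,"wx":0,"wy":0,"wz":0},{"dx":-2.24,"dy":-5.11,"dz":0,"wx":0,"wy":0,"wz":0},{"dx":-2.24,"dy":-5.11,"dz":0,"wx":0,"wy":0,"wz":0},{"dx":-2.24,"dy":-5.11,"dz":0,"wx":0,"wy":0,"wz":0},{"dx":-2.24,"dy":-5.11,"dz":0,"wx":0,"wy":0,"wz":0},{"dx":-2.24,"dy":-5.11,"dz":0,"wx":0,"wy":0,"wz":0},{"dx":0,"dy":0,"dz":0,"wx":0,"wy":0,"wz":0}]'
python3 -m inch '[{"dx":0,"dy":0,"dz":4,"wx":0,"wy":0,"wz":0},{"dx":0,"dy":0,"dz":3.5,"wx":0,"wy":0,"wz":0},{"dx":0,"dy":0,"dz":2,"wx":0,"wy":0,"wz":0},{"dx":0,"dy":0,"dz":0,"wx":0,"wy":0,"wz":0}]'
python3 -m inch '[{"dx":0,"dy":0,"dz":0,"wx":0,"wy":0,"wz":0},{"dx":0,"dy":0,"dz":0,"wx":0,"wy":0,"wz":0},{"dx":0,"dy":0,"dz":0,"wx":0,"wy":0,"wz":0},{"dx":0,"dy":0,"dz":0,"wx":0,"wy":0,"wz":0},{"dx":0,"dy":0,"dz":0,"wx":0,"wy":0,"wz":0},{"dx":0,"dy":0,"dz":0,"wx":0,"wy":0,"wz":0},{"dx":0,"dy":0,"dz":0,"wx":0,"wy":0,"wz":0}]' 0 40
python3 - <<'E'
from h import *
st()
E
python3 -m inch '[{"dx":0,"dy":0,"dz":-4,"wx":0,"wy":0,"wz":0},{"dx":0,"dy":0,"dz":-5,"wx":0,"wy":0,"wz":0},{"dx":0,"dy":0,"dz":-1,"wx":0,"wy":0,"wz":0},{"dx":0,"dy":0,"dz":0,"wx":0,"wy":0,"wz":0}]'
python3 - <<'E'
from h import *
st(); plan(fx(.016,-.1,.095),FY); snap('top','t1.png',(250,120,500,240),3.2)
E
```

```text
t: 7.15
tcp_pos: [0.5542, -0.2624, 0.1741]
tool_rot: [0.053, 0.999, -0.001, 0.001]
force: [-1.1, 0.2, -0.3]
finger_gap: 1.005
gripper_force: 0.0
t: 7.65
tcp_pos: [0.552, -0.2565, 0.0787]
tool_rot: [0.05, 0.999, 0.001, -0.002]
force: [-0.2, -0.4, 1.0]
finger_gap: 1.0
gripper_force: 0.0
t: 8.52
tcp_pos: [0.554, -0.2584, 0.0824]
tool_rot: [0.051, 0.999, -0.001, 0.001]
force: [0.6, 0.5, 5.8]
finger_gap: 0.458
gripper_force: 42.8
t 8.53 tcp [ 0.554  -0.2584  0.0824] x [-0.995  0.101 -0.002] y [ 0.101  0.995 -0.001] z [ 0.002 -0.001 -1.   ] q [-0.62  0.82  1.61  0.    0.72 -2.09] F [0.6 0.5 5.8] gap 0.458 gf 42.8
t: 9.02
tcp_pos: [0.5532, -0.2579, 0.1814]
tool_rot: [0.051, 0.999, -0.0, 0.0]
force: [0.4, 1.0, -0.5]
finger_gap: 0.458
gripper_force: 42.0
t 9.03 tcp [ 0.5532 -0.2579  0.1814] x [-0.995  0.101 -0.001] y [ 0.101  0.995 -0.   ] z [ 0.001 -0.001 -1.   ] q [-0.62  0.66  1.57 -0.    0.9  -2.09] F [ 0.4  1.  -0.5] gap 0.458 gf 42.0
cm [-0.95 18.17  8.63]
wz -0.1
```

View pics/t1.png

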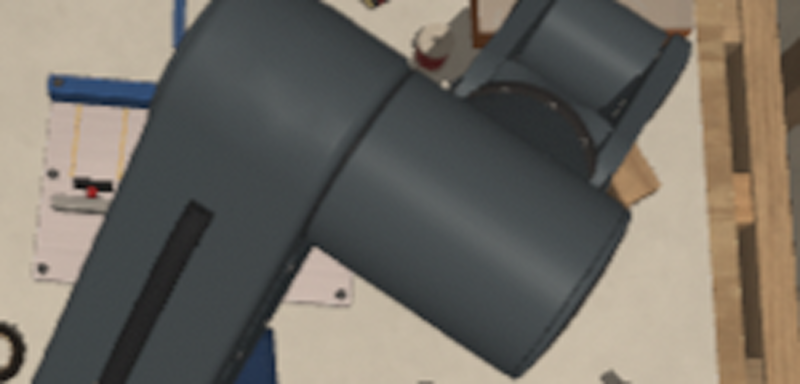

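The arm covers the scene in that picture: only the fixture's left end is visible. The gripper reading confirms the grasp, with a gap of 39 mm.

```bash

python3 -m inch '[{"dx":-0.2,"dy":4.54,"dz":0,"wx":0,"wy":0,"wz":0},{"dx":-0.2,"dy":4.54,"dz":0,"wx":0,"wy":0,"wz":0},{"dx":-0.2,"dy":4.54,"dz":0,"wx":0,"wy":0,"wz":0},{"dx":-0.1,"dy":4.54,"dz":0,"wx":0,"wy":0,"wz":0},{"dx":0,"dy":0,"dz":0,"wx":0,"wy":0,"wz":0},{"dx":0,"dy":0,"dz":4,"wx":0,"wy":0,"wz":0},{"dx":0,"dy":0,"dz":3,"wx":0,"wy":0,"wz":0},{"dx":0,"dy":0,"dz":1,"wx":0,"wy":0,"wz":0},{"dx":0,"dy":0,"dz":0,"wx":0,"wy":0,"wz":0},{"dx":0,"dy":0,"dz":0,"wx":0,"wy":0,"wz":0}]'
python3 - <<'E'
from h import *
st(); plan(fx(.0135,-.1,.095),FY)
E
```

```text
t: 10.32
tcp_pos: [0.5791, -0.0785, 0.1016]
tool_rot: [0.051, 0.999, -0.0, 0.001]
force: [-0.8, 0.3, -1.1]
finger_gap: 0.457
gripper_force: 47.6
t 10.32 tcp [ 0.5791 -0.0785  0.1016] x [-0.995  0.101 -0.001] y [ 0.101  0.995 -0.   ] z [ 0.001 -0.001 -1.   ] q [-0.33  0.77  1.67 -0.    0.7  -1.79] F [-0.8  0.3 -1.1] gap 0.457 gf 47.6
cm [0.05 0.06 0.66]
wz -0.1
```

```bash

python3 -m inch '[{"dx":0,"dy":0,"dz":0.4,"wx":0,"wy":0,"wz":0},{"dx":0,"dy":0,"dz":0.2,"wx":0,"wy":0,"wz":0},{"dx":0,"dy":0,"dz":0,"wx":0,"wy":0,"wz":0}]'
python3 -m inch '[{"dx":0,"dy":0,"dz":0,"wx":0,"wy":0,"wz":0},{"dx":0,"dy":0,"dz":0,"wx":0,"wy":0,"wz":0},{"dx":0,"dy":0,"dz":0,"wx":0,"wy":0,"wz":0},{"dx":0,"dy":0,"dz":0,"wx":0,"wy":0,"wz":0},{"dx":0,"dy":0,"dz":-5,"wx":0,"wy":0,"wz":0},{"dx":0,"dy":0,"dz":-5,"wx":0,"wy":0,"wz":0},{"dx":0,"dy":0,"dz":0,"wx":0,"wy":0,"wz":0}]' 1
python3 - <<'E'
from h import *
st(); y=np.radians(159.8+90); plan([.4412,-.2582,.086],(np.cos(y),np.sin(y)))
im=snap('side','s1.png',(220,130,410,310),3.3)
print(blobs(im,(5,60,60),(25,255,255),(290,158,365,182),40))
E
```

```text
t: 10.7
tcp_pos: [0.5789, -0.078, 0.0951]
tool_rot: [0.051, 0.999, -0.0, 0.0]
force: [-0.3, 0.4, 0.2]
finger_gap: 0.46
gripper_force: 47.8
t: 11.58
tcp_pos: [0.581, -0.0787, 0.199]
tool_rot: [0.051, 0.999, -0.001, 0.005]
force: [0.6, 0.2, 0.8]
finger_gap: 1.0
gripper_force: 0.0
t 11.57 tcp [ 0.581  -0.0787  0.199 ] x [-0.995  0.101 -0.009] y [ 0.101  0.995 -0.002] z [ 0.009 -0.003 -1.   ] q [-0.33  0.61  1.63  0.    0.89 -1.79] F [0.6 0.2 0.8] gap 1.0 gf 0.0
cm [ 12.2  -19.25  11.23]
wz 14.4
[(array([343.24, 169.7 ]), 247, ((343.2500305175781, 169.74998474121094), (21.819713592529297, 12.016654968261719), 18.434947967529297))]
```

View pics/s1.png

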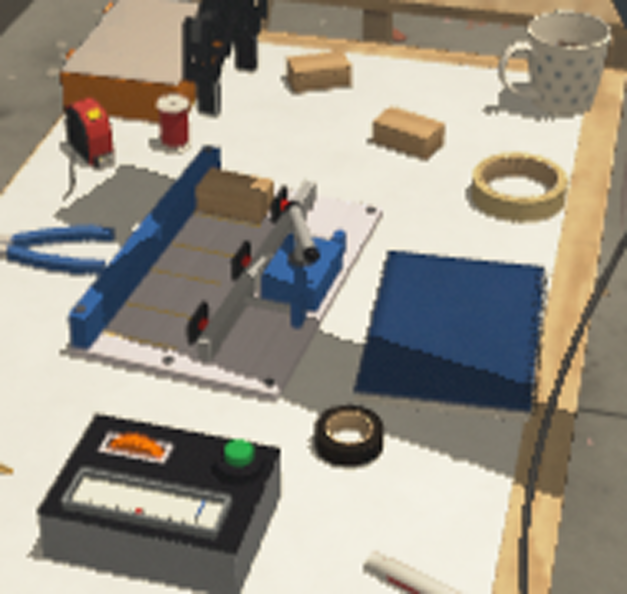

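The side view shows the first block lying squarely in the right bay. The other two blocks have not moved, and the tape is off on the bench.

```bash

python3 -m inch '[{"dx":3.05,"dy":-4.82,"dz":0,"wx":0,"wy":0,"wz":0},{"dx":3.05,"dy":-4.82,"dz":0,"wx":0,"wy":0,"wz":0},{"dx":3.05,"dy":-4.82,"dz":0,"wx":0,"wy":0,"wz":0},{"dx":3.05,"dy":-4.82,"dz":0,"wx":0,"wy":0,"wz":0},{"dx":0,"dy":0,"dz":0,"wx":0,"wy":0,"wz":7.2},{"dx":0,"dy":0,"dz":2,"wx":0,"wy":0,"wz":7.2},{"dx":0,"dy":0,"dz":4,"wx":0,"wy":0,"wz":0},{"dx":0,"dy":0,"dz":0,"wx":0,"wy":0,"wz":0}]'
python3 - <<'E'
from h import *
st(); y=np.radians(159.8+90); plan([.4412,-.2582,.084],(np.cos(y),np.sin(y)))
im=snap('side')
print(blobs(im,(5,60,60),(25,255,255),(290,158,365,182),40))
E
```

```text
t: 12.62
tcp_pos: [0.4357, -0.2557, 0.1317]
tool_rot: [0.176, 0.984, 0.003, -0.004]
force: [-0.4, 0.3, 0.0]
finger_gap: 1.0
gripper_force: 0.0
t 12.62 tcp [ 0.4357 -0.2557  0.1317] x [-0.938  0.346  0.009] y [0.346 0.938 0.004] z [-0.007  0.006 -1.   ] q [-0.75  0.66  1.86 -0.    0.63 -1.97] F [-0.4  0.3  0. ] gap 1.0 gf 0.0
cm [-0.65 -0.06  4.77]
wz -0.0
[(array([343.34, 169.85]), 246, ((343.4037170410156, 169.82110595703125), (22.12578773498535, 12.260178565979004), 16.699243545532227))]
```

```bash

python3 -m inch '[{"dx":-0.2,"dy":0,"dz":2.5,"wx":0,"wy":0,"wz":0},{"dx":0,"dy":0,"dz":2,"wx":0,"wy":0,"wz":0},{"dx":0,"dy":0,"dz":0,"wx":0,"wy":0,"wz":0},{"dx":0,"dy":0,"dz":0,"wx":0,"wy":0,"wz":0}]'
python3 - <<'E'
from h import *
st(); y=np.radians(159.8+90); plan([.4412,-.2582,.084],(np.cos(y),np.sin(y)))
E
python3 -m inch '[{"dx":0,"dy":0,"dz":0,"wx":0,"wy":0,"wz":0},{"dx":0,"dy":0,"dz":0,"wx":0,"wy":0,"wz":0},{"dx":0,"dy":0,"dz":0,"wx":0,"wy":0,"wz":0},{"dx":0,"dy":0,"dz":0,"wx":0,"wy":0,"wz":0},{"dx":0,"dy":0,"dz":0,"wx":0,"wy":0,"wz":0},{"dx":0,"dy":0,"dz":0,"wx":0,"wy":0,"wz":0},{"dx":0,"dy":0,"dz":0,"wx":0,"wy":0,"wz":0}]' 0 40
python3 - <<'E'
from h import *
st()
E
python3 -m inch '[{"dx":0,"dy":0,"dz":-4,"wx":0,"wy":0,"wz":0},{"dx":0,"dy":0,"dz":-5,"wx":0,"wy":0,"wz":-7.2},{"dx":0,"dy":0,"dz":-1,"wx":0,"wy":0,"wz":-7.2},{"dx":0,"dy":0,"dz":0,"wx":0,"wy":0,"wz":0},{"dx":0,"dy":0,"dz":0,"wx":0,"wy":0,"wz":0}]'
python3 - <<'E'
from h import *
st(); plan(fx(.0135,0,.096),FY)
E
```

```text
t: 13.18
tcp_pos: [0.4401, -0.2584, 0.091]
tool_rot: [0.175, 0.985, -0.0, 0.001]
force: [-0.8, -0.5, -0.1]
finger_gap: 0.997
gripper_force: 0.0
t 13.18 tcp [ 0.4401 -0.2584  0.091 ] x [-0.939  0.345 -0.002] y [ 0.345  0.939 -0.001] z [ 0.001 -0.001 -1.   ] q [-0.75  0.74  1.87 -0.    0.54 -1.97] F [-0.8 -0.5 -0.1] gap 0.997 gf 0.0
cm [-0.09  0.06  0.7 ]
wz 0.0
t: 14.05
tcp_pos: [0.4398, -0.2583, 0.0907]
tool_rot: [0.175, 0.985, -0.0, 0.0]
force: [-0.3, 0.2, 4.7]
finger_gap: 0.452
gripper_force: 40.2
t 14.05 tcp [ 0.4398 -0.2583  0.0907] x [-0.938  0.345 -0.001] y [ 0.345  0.938 -0.   ] z [ 0.001 -0.001 -1.   ] q [-0.75  0.74  1.87 -0.    0.54 -1.97] F [-0.3  0.2  4.7] gap 0.452 gf 40.2
t: 14.68
tcp_pos: [0.4392, -0.2577, 0.1892]
tool_rot: [0.052, 0.999, 0.001, -0.001]
force: [-0.5, -0.2, -1.1]
finger_gap: 0.453
gripper_force: 41.1
t 14.68 tcp [ 0.4392 -0.2577  0.1892] x [-0.995  0.103  0.001] y [0.103 0.995 0.001] z [-0.001  0.001 -1.   ] q [-0.75  0.55  1.82 -0.    0.77 -2.22] F [-0.5 -0.2 -1.1] gap 0.453 gf 41.1
cm [-12.    29.32   9.33]
wz -0.2
```

```bash

python3 -m inch '[{"dx":-2,"dy":4.88,"dz":-0.2,"wx":0,"wy":0,"wz":0},{"dx":-2,"dy":4.88,"dz":0,"wx":0,"wy":0,"wz":0},{"dx":-2,"dy":4.88,"dz":0,"wx":0,"wy":0,"wz":0},{"dx":-2,"dy":4.88,"dz":0,"wx":0,"wy":0,"wz":0},{"dx":-2,"dy":4.88,"dz":0,"wx":0,"wy":0,"wz":0},{"dx":-2,"dy":4.88,"dz":0,"wx":0,"wy":0,"wz":0},{"dx":0,"dy":0,"dz":0,"wx":0,"wy":0,"wz":0},{"dx":0,"dy":0,"dz":4,"wx":0,"wy":0,"wz":0},{"dx":0,"dy":0,"dz":2.8,"wx":0,"wy":0,"wz":0},{"dx":0,"dy":0,"dz":0,"wx":0,"wy":0,"wz":0}]'
python3 -m inch '[{"dx":0,"dy":0,"dz":0,"wx":0,"wy":0,"wz":0}]'
python3 - <<'E'
from h import *
st(); plan(fx(.0135,0,.1035),FY)
E
```

```text
t: 15.92
tcp_pos: [0.586, 0.0205, 0.1208]
tool_rot: [0.051, 0.999, 0.0, -0.004]
force: [0.1, 0.6, -0.3]
finger_gap: 0.451
gripper_force: 41.1
t: 16.05
tcp_pos: [0.5886, 0.0203, 0.124]
tool_rot: [0.051, 0.999, -0.0, -0.0]
force: [-0.7, -0.1, 0.3]
finger_gap: 0.452
gripper_force: 41.1
t 16.05 tcp [0.5886 0.0203 0.124 ] x [-0.995  0.102  0.   ] y [ 0.102  0.995 -0.   ] z [-0. -0. -1.] q [-0.16  0.73  1.65 -0.    0.76 -1.62] F [-0.7 -0.1  0.3] gap 0.452 gf 41.1
cm [0.02 0.13 2.05]
wz -0.2
```

```bash

python3 -m inch '[{"dx":0,"dy":0.1,"dz":1,"wx":0,"wy":0,"wz":0},{"dx":0,"dy":0,"dz":0.8,"wx":0,"wy":0,"wz":0},{"dx":0,"dy":0,"dz":0.2,"wx":0,"wy":0,"wz":0},{"dx":0,"dy":0,"dz":0,"wx":0,"wy":0,"wz":0}]'
python3 -m inch '[{"dx":0,"dy":0,"dz":0,"wx":0,"wy":0,"wz":0},{"dx":0,"dy":0,"dz":0,"wx":0,"wy":0,"wz":0},{"dx":0,"dy":0,"dz":0,"wx":0,"wy":0,"wz":0},{"dx":0,"dy":0,"dz":0,"wx":0,"wy":0,"wz":0},{"dx":0,"dy":0,"dz":-5,"wx":0,"wy":0,"wz":0},{"dx":0,"dy":0,"dz":-5,"wx":0,"wy":0,"wz":0},{"dx":0,"dy":0,"dz":0,"wx":0,"wy":0,"wz":0}]' 1
python3 - <<'E'
from h import *
im=snap('top'); snap('side','s2.png',(220,130,410,310),3.3)
st(); B=blocks(im,(385,140,470,240)); c,a=B[0]
y=np.radians(a+90); plan(np.r_[c[:2],.086],(np.cos(y),np.sin(y)))
E
```

```text
t: 16.55
tcp_pos: [0.589, 0.022, 0.1038]
tool_rot: [0.051, 0.999, -0.0, 0.0]
force: [0.6, -0.1, -1.3]
finger_gap: 0.454
gripper_force: 41.1
t: 17.42
tcp_pos: [0.5912, 0.0217, 0.2081]
tool_rot: [0.051, 0.999, -0.0, 0.005]
force: [-0.2, -0.7, 0.6]
finger_gap: 0.998
gripper_force: 0.0
t 17.52 tcp [0.5886 0.022  0.2044] x [-0.995  0.101 -0.001] y [ 0.101  0.995 -0.   ] z [ 0.001 -0.    -1.   ] q [-0.15  0.61  1.61 -0.    0.92 -1.62] F [-0.3  0.5 -0.6] gap 1.002 gf 0.0
block ctr [ 0.5657 -0.3701  0.028 ] long-axis deg 27.5 size [0.04 0.07] 303 [444.8  171.43]
cm [ -1.67 -39.24  11.84]
wz -33.3
```

View pics/s2.png

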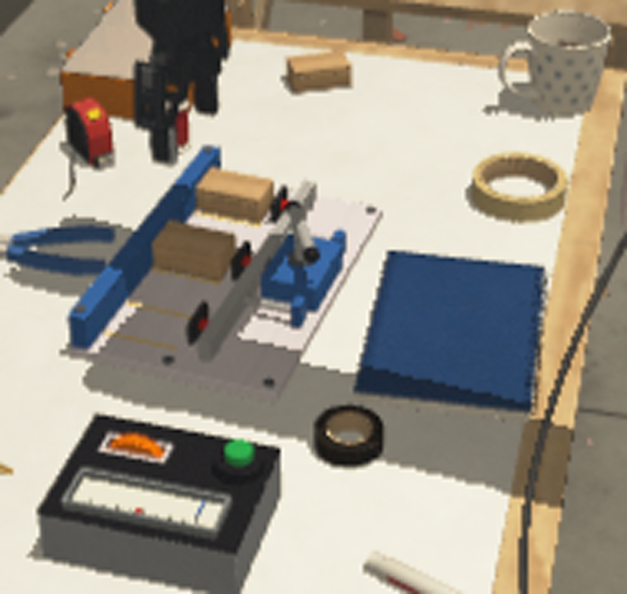

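The side view shows two blocks standing squarely in the right and middle bays. The third is still at its original place.

```bash

python3 -m inch '[{"dx":-0.21,"dy":-4.9,"dz":0,"wx":0,"wy":0,"wz":0},{"dx":-0.21,"dy":-4.9,"dz":0,"wx":0,"wy":0,"wz":0},{"dx":-0.21,"dy":-4.9,"dz":0,"wx":0,"wy":0,"wz":0},{"dx":-0.21,"dy":-4.9,"dz":0,"wx":0,"wy":0,"wz":0},{"dx":-0.21,"dy":-4.9,"dz":0,"wx":0,"wy":0,"wz":0},{"dx":-0.21,"dy":-4.9,"dz":0,"wx":0,"wy":0,"wz":0},{"dx":-0.21,"dy":-4.9,"dz":0,"wx":0,"wy":0,"wz":0},{"dx":-0.2,"dy":-4.9,"dz":0,"wx":0,"wy":0,"wz":0}]'
python3 -m inch '[{"dx":0,"dy":0,"dz":0,"wx":0,"wy":0,"wz":-8.3},{"dx":0,"dy":0,"dz":0,"wx":0,"wy":0,"wz":-8.3},{"dx":0,"dy":0,"dz":0,"wx":0,"wy":0,"wz":-8.3},{"dx":0,"dy":0,"dz":3,"wx":0,"wy":0,"wz":-8.3},{"dx":0,"dy":0,"dz":4,"wx":0,"wy":0,"wz":0},{"dx":0,"dy":0,"dz":0,"wx":0,"wy":0,"wz":0},{"dx":0,"dy":0,"dz":0,"wx":0,"wy":0,"wz":0}]'
python3 - <<'E'
from h import *
st(); y=np.radians(27.5+90); plan([.5657,-.3703,.084],(np.cos(y),np.sin(y)))
im=snap('side'); print(blobs(im,(5,60,60),(25,255,255),(300,145,370,182),40))
E
```

```text
t: 18.52
tcp_pos: [0.5645, -0.3705, 0.2014]
tool_rot: [0.051, 0.999, 0.001, -0.002]
force: [0.5, 0.5, 0.6]
finger_gap: 1.001
gripper_force: 0.0
t: 19.4
tcp_pos: [0.5657, -0.3697, 0.1336]
tool_rot: [-0.237, 0.972, 0.0, -0.0]
force: [0.3, 0.7, -0.1]
finger_gap: 1.002
gripper_force: 0.0
t 19.4 tcp [ 0.5657 -0.3697  0.1336] x [-0.888 -0.46   0.   ] y [-0.46   0.888  0.001] z [-0.001  0.001 -1.   ] q [-0.74  0.8   1.41 -0.    0.93 -2.79] F [ 0.3  0.7 -0.1] gap 1.002 gf 0.0
cm [ 0.03 -0.06  4.96]
wz -0.1
[(array([331.07, 149.27]), 365, ((337.7923583984375, 148.33847045898438), (11.287160873413086, 62.51350784301758), 82.87498474121094))]
```

```bash

python3 -m inch '[{"dx":0,"dy":0,"dz":2.5,"wx":0,"wy":0,"wz":0},{"dx":0,"dy":0,"dz":2.3,"wx":0,"wy":0,"wz":0},{"dx":0,"dy":0,"dz":0,"wx":0,"wy":0,"wz":0},{"dx":0,"dy":0,"dz":0,"wx":0,"wy":0,"wz":0}]'
python3 -m inch '[{"dx":0,"dy":0,"dz":0,"wx":0,"wy":0,"wz":0},{"dx":0,"dy":0,"dz":0,"wx":0,"wy":0,"wz":0},{"dx":0,"dy":0,"dz":0,"wx":0,"wy":0,"wz":0},{"dx":0,"dy":0,"dz":0,"wx":0,"wy":0,"wz":0},{"dx":0,"dy":0,"dz":0,"wx":0,"wy":0,"wz":0},{"dx":0,"dy":0,"dz":0,"wx":0,"wy":0,"wz":0},{"dx":0,"dy":0,"dz":0,"wx":0,"wy":0,"wz":0}]' 0 40
python3 - <<'E'
from h import *
st()
E
python3 -m inch '[{"dx":0,"dy":0,"dz":-4,"wx":0,"wy":0,"wz":0},{"dx":0,"dy":0,"dz":-5,"wx":0,"wy":0,"wz":8.3},{"dx":0,"dy":0,"dz":-2,"wx":0,"wy":0,"wz":8.3},{"dx":0,"dy":0,"dz":0,"wx":0,"wy":0,"wz":8.3},{"dx":0,"dy":0,"dz":0,"wx":0,"wy":0,"wz":8.3},{"dx":0,"dy":0,"dz":0,"wx":0,"wy":0,"wz":0},{"dx":0,"dy":0,"dz":0,"wx":0,"wy":0,"wz":0}]'
python3 - <<'E'
from h import *
st(); plan(fx(.0135,.1,.096),FY)
E
```

```text
t: 19.95
tcp_pos: [0.5665, -0.3704, 0.0877]
tool_rot: [-0.237, 0.972, -0.001, 0.001]
force: [0.1, 0.1, 0.3]
finger_gap: 1.001
gripper_force: 0.0
t: 20.82
tcp_pos: [0.5661, -0.3701, 0.0868]
tool_rot: [-0.237, 0.972, -0.001, 0.0]
force: [0.6, -0.1, 4.9]
finger_gap: 0.452
gripper_force: 42.6
t 20.82 tcp [ 0.5661 -0.3701  0.0868] x [-0.888 -0.46  -0.001] y [-0.46   0.888 -0.001] z [ 0.001 -0.001 -1.   ] q [-0.74  0.87  1.43  0.    0.85 -2.79] F [ 0.6 -0.1  4.9] gap 0.452 gf 42.6
t: 21.7
tcp_pos: [0.5655, -0.3695, 0.1953]
tool_rot: [0.05, 0.999, 0.0, -0.0]
force: [0.9, 1.1, -1.0]
finger_gap: 0.457
gripper_force: 41.9
t 21.7 tcp [ 0.5655 -0.3695  0.1953] x [-0.995  0.099  0.001] y [0.099 0.995 0.001] z [-0.001  0.001 -1.   ] q [-0.74  0.72  1.39 -0.    1.04 -2.22] F [ 0.9  1.1 -1. ] gap 0.457 gf 41.9
cm [ 1.57 49.14  9.97]
wz 0.0
```

```bash

python3 -m inch '[{"dx":0.17,"dy":5.46,"dz":0,"wx":0,"wy":0,"wz":0},{"dx":0.17,"dy":5.46,"dz":0,"wx":0,"wy":0,"wz":0},{"dx":0.17,"dy":5.46,"dz":0,"wx":0,"wy":0,"wz":0},{"dx":0.17,"dy":5.46,"dz":0,"wx":0,"wy":0,"wz":0},{"dx":0.17,"dy":5.46,"dz":0,"wx":0,"wy":0,"wz":0},{"dx":0.17,"dy":5.46,"dz":0,"wx":0,"wy":0,"wz":0},{"dx":0.17,"dy":5.46,"dz":0,"wx":0,"wy":0,"wz":0},{"dx":0.17,"dy":5.46,"dz":0,"wx":0,"wy":0,"wz":0},{"dx":0.17,"dy":5.46,"dz":0,"wx":0,"wy":0,"wz":0},{"dx":0,"dy":0,"dz":0,"wx":0,"wy":0,"wz":0}]'
python3 -m inch '[{"dx":0,"dy":0,"dz":4,"wx":0,"wy":0,"wz":0},{"dx":0,"dy":0,"dz":3,"wx":0,"wy":0,"wz":0},{"dx":0,"dy":0,"dz":0,"wx":0,"wy":0,"wz":0},{"dx":0,"dy":0,"dz":0,"wx":0,"wy":0,"wz":0}]'
python3 - <<'E'
from h import *
st(); plan(fx(.0135,.1,.0995),FY)
E
```

```text
t: 22.95
tcp_pos: [0.5998, 0.1248, 0.1958]
tool_rot: [0.047, 0.999, 0.0, 0.0]
force: [-0.6, -0.9, 0.1]
finger_gap: 0.453
gripper_force: 41.9
t: 23.45
tcp_pos: [0.6009, 0.1199, 0.1263]
tool_rot: [0.051, 0.999, -0.0, 0.001]
force: [0.1, -0.1, 0.3]
finger_gap: 0.453
gripper_force: 46.9
t 23.45 tcp [0.6009 0.1199 0.1263] x [-0.995  0.101 -0.001] y [ 0.101  0.995 -0.   ] z [ 0.001 -0.    -1.   ] q [ 0.01  0.75  1.59 -0.    0.8  -1.45] F [ 0.1 -0.1  0.3] gap 0.453 gf 46.9
cm [0.25 0.1  2.68]
wz -0.1
```

```bash

python3 -m inch '[{"dx":0.25,"dy":0.1,"dz":1.5,"wx":0,"wy":0,"wz":0},{"dx":0,"dy":0,"dz":0.9,"wx":0,"wy":0,"wz":0},{"dx":0,"dy":0,"dz":0.2,"wx":0,"wy":0,"wz":0},{"dx":0,"dy":0,"dz":0,"wx":0,"wy":0,"wz":0},{"dx":0,"dy":0,"dz":0,"wx":0,"wy":0,"wz":0}]'
python3 -m inch '[{"dx":0,"dy":0,"dz":0,"wx":0,"wy":0,"wz":0},{"dx":0,"dy":0,"dz":0,"wx":0,"wy":0,"wz":0},{"dx":0,"dy":0,"dz":0,"wx":0,"wy":0,"wz":0},{"dx":0,"dy":0,"dz":0,"wx":0,"wy":0,"wz":0},{"dx":0,"dy":0,"dz":-5,"wx":0,"wy":0,"wz":0},{"dx":0,"dy":0,"dz":-5,"wx":0,"wy":0,"wz":0},{"dx":0,"dy":0,"dz":0,"wx":0,"wy":0,"wz":0},{"dx":0,"dy":0,"dz":0,"wx":0,"wy":0,"wz":0}]' 1
python3 - <<'E'
from h import *
st(); plan([.535,.3125,.16],(np.cos(np.radians(88.2)),np.sin(np.radians(88.2)),0))
E
```

```text
t: 24.08
tcp_pos: [0.598, 0.1213, 0.1086]
tool_rot: [0.05, 0.999, -0.001, 0.002]
force: [-14.7, -3.4, 47.3]
finger_gap: 0.456
gripper_force: 60.2
t: 25.08
tcp_pos: [0.5973, 0.122, 0.1993]
tool_rot: [0.051, 0.999, -0.0, -0.001]
force: [0.3, -0.4, -0.6]
finger_gap: 0.997
gripper_force: 0.0
t 25.07 tcp [0.5973 0.122  0.1993] x [-0.995  0.101  0.001] y [ 0.101  0.995 -0.   ] z [-0.001 -0.    -1.   ] q [ 0.02  0.64  1.56 -0.    0.94 -1.45] F [ 0.3 -0.4 -0.6] gap 0.997 gf 0.0
cm [ 8.12 18.32  3.93]
wz -4.0
```

```bash

python3 -m inch '[{"dx":4.1,"dy":4.6,"dz":0,"wx":0,"wy":0,"wz":0},{"dx":4.1,"dy":4.6,"dz":0,"wx":0,"wy":0,"wz":-4},{"dx":0,"dy":4.6,"dz":0,"wx":0,"wy":0,"wz":0},{"dx":0,"dy":4.6,"dz":0,"wx":0,"wy":0,"wz":0},{"dx":0,"dy":0,"dz":0,"wx":0,"wy":0,"wz":0}]' 0
python3 - <<'E'
from h import *
st()
a=snap('side'); b=snap('top')
A=cv2.resize(a[175:255,235:335],None,fx=4,fy=4,interpolation=2); B=cv2.resize(b[135:215,255:375],None,fx=3.3,fy=3.3*1.2121,interpolation=2)
h=min(A.shape[0],B.shape[0]); cv2.imwrite('pics/c3.png',np.hstack([A[:h],B[:h]]))
E
```

```text
t: 25.7
tcp_pos: [0.5272, 0.3165, 0.1977]
tool_rot: [0.014, 1.0, -0.0, -0.001]
force: [-0.3, 0.2, -0.8]
finger_gap: 0.002
gripper_force: 0.0
t 25.7 tcp [0.5272 0.3165 0.1977] x [-1.     0.027  0.002] y [ 0.027  1.    -0.001] z [-0.002 -0.    -1.   ] q [ 0.36  0.65  1.55  0.    0.95 -1.19] F [-0.3  0.2 -0.8] gap 0.002 gf 0.0
```

View pics/c3.png

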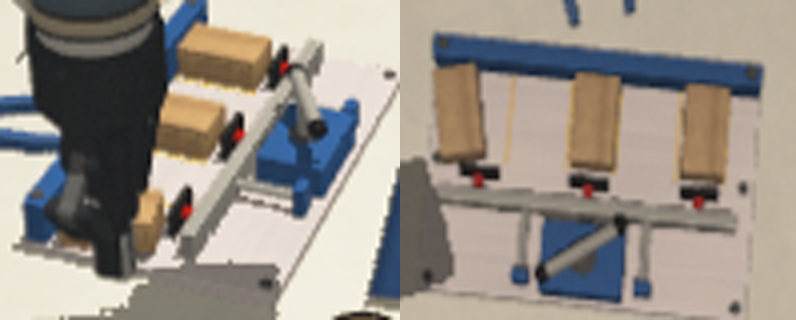

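Two blocks are clean in their bays. The third lies near the left bay but is shifted left and slightly turned. I'll measure all three.

```bash
python3 - <<'E'
from h import *
b=snap('top')
for c,a in blocks(b,(258,140,370,192),.040):
    d=c-O; print('fixture', (d@FX).round(4),(d@FY).round(4),'rel ang',round((a-174.3+90)%180-90,1))
E
```

```text
block ctr [0.5977 0.1435 0.04  ] long-axis deg 7.2 size [0.039 0.068] 290 [272.25 162.19]
block ctr [0.5878 0.0206 0.04  ] long-axis deg 174.2 size [0.074 0.049] 363 [313.45 164.88]
block ctr [ 0.5781 -0.0767  0.04  ] long-axis deg 175.2 size [0.072 0.048] 344 [346.26 167.64]
fixture 0.0105 0.1222 rel ang 12.9
fixture 0.0128 -0.0011 rel ang -0.1
fixture 0.0128 -0.0989 rel ang 0.9
```

```bash
python3 - <<'E'
from h import *
plan([.5977,.1435,.098],(np.cos(np.radians(97.2)),np.sin(np.radians(97.2)),0))
E
```

```text
cm [ -7.58 -16.69  10.03]
wz -9.0
```

```bash

python3 -m inch '[{"dx":-1.9,"dy":-4.17,"dz":0,"wx":0,"wy":0,"wz":0},{"dx":-1.9,"dy":-4.17,"dz":0,"wx":0,"wy":0,"wz":0},{"dx":-1.9,"dy":-4.17,"dz":0,"wx":0,"wy":0,"wz":0},{"dx":-1.9,"dy":-4.17,"dz":0,"wx":0,"wy":0,"wz":0},{"dx":0,"dy":0,"dz":0,"wx":0,"wy":0,"wz":-9},{"dx":0,"dy":0,"dz":4,"wx":0,"wy":0,"wz":0},{"dx":0,"dy":0,"dz":0,"wx":0,"wy":0,"wz":0},{"dx":0,"dy":0,"dz":0,"wx":0,"wy":0,"wz":0}]' 1 50
python3 - <<'E'
from h import *
plan([.5977,.1435,.098],(np.cos(np.radians(97.2)),np.sin(np.radians(97.2)),0)); st()
E
```

```text
t: 26.85
tcp_pos: [0.5992, 0.1439, 0.1602]
tool_rot: [-0.062, 0.998, -0.0, -0.0]
force: [-0.2, -0.0, -0.1]
finger_gap: 1.0
gripper_force: 0.0
cm [ 0.15 -0.02  6.22]
wz -0.1
t 26.85 tcp [0.5992 0.1439 0.1602] x [-0.992 -0.124  0.   ] y [-0.124  0.992 -0.   ] z [-0. -0. -1.] q [ 0.05  0.7   1.57 -0.    0.87 -1.64] F [-0.2 -0.  -0.1] gap 1.0 gf 0.0
```

```bash

python3 -m inch '[{"dx":0.1,"dy":0,"dz":3,"wx":0,"wy":0,"wz":0},{"dx":0,"dy":0,"dz":2,"wx":0,"wy":0,"wz":0},{"dx":0,"dy":0,"dz":0.9,"wx":0,"wy":0,"wz":0},{"dx":0,"dy":0,"dz":0,"wx":0,"wy":0,"wz":0},{"dx":0,"dy":0,"dz":0,"wx":0,"wy":0,"wz":0}]'
python3 -m inch '[{"dx":0,"dy":0,"dz":0,"wx":0,"wy":0,"wz":0},{"dx":0,"dy":0,"dz":0,"wx":0,"wy":0,"wz":0},{"dx":0,"dy":0,"dz":0,"wx":0,"wy":0,"wz":0},{"dx":0,"dy":0,"dz":0,"wx":0,"wy":0,"wz":0},{"dx":0,"dy":0,"dz":0,"wx":0,"wy":0,"wz":0},{"dx":0,"dy":0,"dz":0,"wx":0,"wy":0,"wz":0},{"dx":0,"dy":0,"dz":0,"wx":0,"wy":0,"wz":0}]' 0 50
python3 -m inch '[{"dx":0,"dy":0,"dz":-2,"wx":0,"wy":0,"wz":0},{"dx":0,"dy":0,"dz":-2,"wx":0,"wy":0,"wz":0},{"dx":0,"dy":0,"dz":0,"wx":0,"wy":0,"wz":6.5},{"dx":0,"dy":0,"dz":0,"wx":0,"wy":0,"wz":6.5},{"dx":0,"dy":0,"dz":0,"wx":0,"wy":0,"wz":0},{"dx":0,"dy":0,"dz":0,"wx":0,"wy":0,"wz":0}]'
python3 - <<'E'
from h import *
st(); plan(fx(.013,.1,.11),FY)
E
```

```text
t: 27.48
tcp_pos: [0.5987, 0.1446, 0.1016]
tool_rot: [-0.063, 0.998, -0.0, 0.001]
force: [0.3, -0.7, 0.3]
finger_gap: 0.997
gripper_force: 0.0
t: 28.35
tcp_pos: [0.5983, 0.1446, 0.1016]
tool_rot: [-0.063, 0.998, 0.0, 0.0]
force: [-0.5, -0.7, 6.3]
finger_gap: 0.45
gripper_force: 51.9
t: 29.1
tcp_pos: [0.5982, 0.1446, 0.1413]
tool_rot: [0.05, 0.999, 0.0, 0.0]
force: [0.3, 0.6, -0.7]
finger_gap: 0.445
gripper_force: 51.3
t 29.1 tcp [0.5982 0.1446 0.1413] x [-0.995  0.1   -0.   ] y [0.1   0.995 0.   ] z [ 0.  0. -1.] q [ 0.06  0.73  1.58 -0.    0.83 -1.42] F [ 0.3  0.6 -0.7] gap 0.445 gf 51.3
cm [-0.21 -2.33  3.13]
wz -0.0
```

```bash

python3 -m inch '[{"dx":-0.2,"dy":-2.33,"dz":0,"wx":0,"wy":0,"wz":0},{"dx":0,"dy":0,"dz":0,"wx":0,"wy":0,"wz":0},{"dx":0,"dy":0,"dz":2,"wx":0,"wy":0,"wz":0},{"dx":0,"dy":0,"dz":1.3,"wx":0,"wy":0,"wz":0},{"dx":0,"dy":0,"dz":0,"wx":0,"wy":0,"wz":0}]'
python3 -m inch '[{"dx":0,"dy":0,"dz":0.5,"wx":0,"wy":0,"wz":0},{"dx":0,"dy":0,"dz":0,"wx":0,"wy":0,"wz":0}]'
python3 - <<'E'
from h import *
st(); plan(fx(.013,.1,.1025),FY)
E
```

```text
t: 29.72
tcp_pos: [0.597, 0.1215, 0.1067]
tool_rot: [0.05, 0.999, -0.0, -0.001]
force: [1.3, -0.5, 0.1]
finger_gap: 0.447
gripper_force: 51.3
t: 29.98
tcp_pos: [0.5978, 0.1213, 0.1029]
tool_rot: [0.051, 0.999, 0.0, 0.0]
force: [-0.9, 0.5, -1.2]
finger_gap: 0.448
gripper_force: 51.3
t 29.98 tcp [0.5978 0.1213 0.1029] x [-0.995  0.101 -0.   ] y [0.101 0.995 0.   ] z [ 0.  0. -1.] q [ 0.02  0.78  1.6   0.    0.75 -1.45] F [-0.9  0.5 -1.2] gap 0.448 gf 51.3
cm [-0.02 -0.01  0.04]
wz -0.1
```

Now I'll release it, lift, move to the timer with fingers shut, and check.

```bash

python3 -m inch '[{"dx":0,"dy":0,"dz":0,"wx":0,"wy":0,"wz":0},{"dx":0,"dy":0,"dz":0,"wx":0,"wy":0,"wz":0},{"dx":0,"dy":0,"dz":0,"wx":0,"wy":0,"wz":0},{"dx":0,"dy":0,"dz":0,"wx":0,"wy":0,"wz":0},{"dx":0,"dy":0,"dz":-5,"wx":0,"wy":0,"wz":0},{"dx":0,"dy":0,"dz":-5,"wx":0,"wy":0,"wz":0},{"dx":4,"dy":4.6,"dz":0,"wx":0,"wy":0,"wz":0},{"dx":4,"dy":4.6,"dz":0,"wx":0,"wy":0,"wz":0},{"dx":0,"dy":4.6,"dz":0,"wx":0,"wy":0,"wz":0},{"dx":0,"dy":4.6,"dz":0,"wx":0,"wy":0,"wz":0}]' 1
python3 -m inch '[{"dx":0,"dy":0,"dz":0,"wx":0,"wy":0,"wz":-4},{"dx":0,"dy":0,"dz":4,"wx":0,"wy":0,"wz":0},{"dx":0,"dy":0,"dz":0,"wx":0,"wy":0,"wz":0},{"dx":0,"dy":0,"dz":0,"wx":0,"wy":0,"wz":0}]' 0
python3 - <<'E'
from h import *
b=snap('top'); st()
for c,a in blocks(b,(258,140,370,192),.040):
    d=c-O; print('fixture', (d@FX).round(4),(d@FY).round(4),'rel ang',round((a-174.3+90)%180-90,1))
plan([.528,.3125,.15],(np.cos(np.radians(88.2)),np.sin(np.radians(88.2)),0))
E
```

```text
t: 31.22
tcp_pos: [0.5363, 0.3138, 0.2033]
tool_rot: [0.05, 0.999, -0.0, 0.0]
force: [1.0, 0.5, 0.2]
finger_gap: 0.997
gripper_force: 0.0
t: 31.72
tcp_pos: [0.5371, 0.3123, 0.1635]
tool_rot: [0.016, 1.0, 0.0, 0.0]
force: [0.1, 0.8, 0.2]
finger_gap: 0.146
gripper_force: 0.0
t 31.77 tcp [0.5375 0.3124 0.1641] x [-0.999  0.032 -0.002] y [0.032 0.999 0.001] z [ 0.002  0.001 -1.   ] q [ 0.35  0.7   1.55  0.    0.89 -1.19] F [-0.1 -1.   0.6] gap 0.056 gf 0.0
block ctr [0.5962 0.1192 0.04  ] long-axis deg 174.3 size [0.073 0.049] 340 [280.38 162.59]
block ctr [0.5876 0.0207 0.04  ] long-axis deg 174.2 size [0.074 0.049] 362 [313.43 164.94]
block ctr [ 0.578  -0.0769  0.04  ] long-axis deg 175.2 size [0.072 0.048] 343 [346.33 167.64]
fixture 0.0114 0.0979 rel ang -0.0
fixture 0.0127 -0.001 rel ang -0.1
fixture 0.0128 -0.0991 rel ang 0.9
cm [ 0.95 -0.02  1.4 ]
wz -0.0
```

```bash

Z(){ :; }
python3 -m inch '[{"dx":0.9,"dy":0,"dz":1.2,"wx":0,"wy":0,"wz":0},{"dx":0,"dy":0,"dz":0,"wx":0,"wy":0,"wz":0}]' | egrep 'tcp|force'
python3 -m inch '[{"dx":0,"dy":0,"dz":0.5,"wx":0,"wy":0,"wz":0},{"dx":0,"dy":0,"dz":0,"wx":0,"wy":0,"wz":0}]' | egrep 'tcp|force'
python3 -m inch '[{"dx":0,"dy":0,"dz":0.5,"wx":0,"wy":0,"wz":0},{"dx":0,"dy":0,"dz":0,"wx":0,"wy":0,"wz":0}]' | egrep 'tcp|force'
python3 -m inch '[{"dx":0,"dy":0,"dz":0.5,"wx":0,"wy":0,"wz":0},{"dx":0,"dy":0,"dz":0,"wx":0,"wy":0,"wz":0}]' | egrep 'tcp|force'
```

```text
tcp_pos: [0.5262, 0.3123, 0.1503]
force: [-1.0, -0.0, -0.5]
gripper_force: 0.0
tcp_pos: [0.5278, 0.3125, 0.1456]
force: [-0.4, -0.2, -0.0]
gripper_force: 0.0
tcp_pos: [0.5276, 0.3125, 0.1404]
force: [0.2, 0.5, -0.5]
gripper_force: 0.0
tcp_pos: [0.5275, 0.3125, 0.1354]
force: [0.6, -0.3, -0.4]
gripper_force: 0.0
```

```bash

python3 -m inch '[{"dx":0,"dy":0,"dz":0.4,"wx":0,"wy":0,"wz":0},{"dx":0,"dy":0,"dz":0,"wx":0,"wy":0,"wz":0}]' | egrep 'tcp|force'
python3 -m inch '[{"dx":0,"dy":0,"dz":0.2,"wx":0,"wy":0,"wz":0},{"dx":0,"dy":0,"dz":0,"wx":0,"wy":0,"wz":0},{"dx":0,"dy":0,"dz":0,"wx":0,"wy":0,"wz":0}]' | egrep 'tcp|force'
```

```text
tcp_pos: [0.5277, 0.3125, 0.1316]
force: [-0.4, 1.0, 0.4]
gripper_force: 0.1
tcp_pos: [0.5278, 0.3126, 0.1301]
force: [0.3, -0.8, 2.0]
gripper_force: 0.9
```

```bash

python3 -m inch '[{"dx":0,"dy":0,"dz":0.2,"wx":0,"wy":0,"wz":0},{"dx":0,"dy":0,"dz":0,"wx":0,"wy":0,"wz":0},{"dx":0,"dy":0,"dz":0,"wx":0,"wy":0,"wz":0}]' | egrep 'tcp|force'
python3 -m inch '[{"dx":-0.6,"dy":0,"dz":0,"wx":0,"wy":0,"wz":0},{"dx":-0.6,"dy":0,"dz":0,"wx":0,"wy":0,"wz":0},{"dx":-0.6,"dy":0,"dz":0,"wx":0,"wy":0,"wz":0},{"dx":-0.6,"dy":0,"dz":0,"wx":0,"wy":0,"wz":0},{"dx":0,"dy":0,"dz":0,"wx":0,"wy":0,"wz":0}]' | egrep 'tcp|force'
python3 -m inch '[{"dx":0,"dy":0,"dz":-1,"wx":0,"wy":0,"wz":0},{"dx":0,"dy":0,"dz":0,"wx":0,"wy":0,"wz":0}]' | egrep 'tcp|force'
cat >> h.py <<'E'
def needle(f=None):
    b=snap('top',f,(180,155,240,222),8); s=snap('side')
    for n,im,box in(('top',b,(186,165,203,212)),('side',s,(236,270,292,298))):
        N=blobs(im,(95,90,60),(125,255,255),box,2); M=blobs(im,(0,110,60),(8,255,255),box,1)+blobs(im,(172,110,60),(180,255,255),box,1)
        X=[ray(n,c,.051) for c,_,_ in N]; Y=[ray(n,c,.051) for c,_,_ in M]
        print(n,'needle',[(x[:2].round(4).tolist(),k[1]) for x,k in zip(X,N)],'mark',[(x[:2].round(4).tolist(),k[1]) for x,k in zip(Y,M)])
E
python3 - <<'E'
from h import *
needle('n1.png'); st()
E
```

```text
tcp_pos: [0.5278, 0.3126, 0.1281]
force: [-1.5, 0.4, 3.6]
gripper_force: 2.0
tcp_pos: [0.5534, 0.3118, 0.1281]
force: [1.9, -0.9, 3.0]
gripper_force: 2.0
tcp_pos: [0.5515, 0.312, 0.1383]
force: [0.1, 0.6, -0.3]
gripper_force: 0.0
top needle [] mark []
side needle [] mark [([0.5149, 0.3794], 2)]
t 34.75 tcp [0.5512 0.3118 0.1378] x [-1.     0.031  0.001] y [ 0.031  1.    -0.   ] z [-0.001 -0.    -1.   ] q [ 0.34  0.75  1.53  0.    0.86 -1.2 ] F [-0.1  0.6 -0.4] gap -0.001 gf 0.0
```

View pics/n1.png

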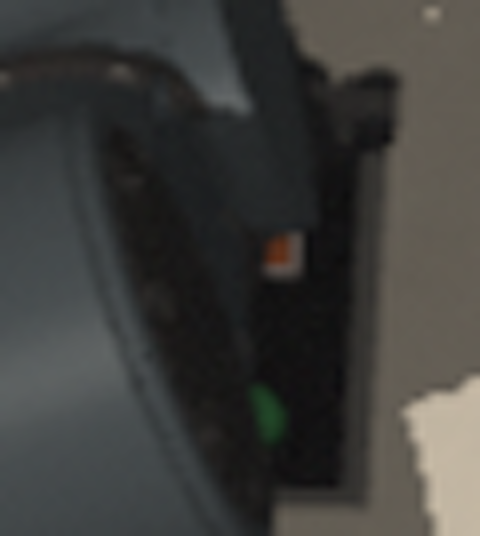

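The top view is covered by the wrist. The side view still shows the red mark, so I'll use that for the needle.

```bash
python3 - <<'E'
from h import *
snap('side','n2.png',(230,252,310,308),8)
E
```

```text
(no output)
```

View pics/n2.png

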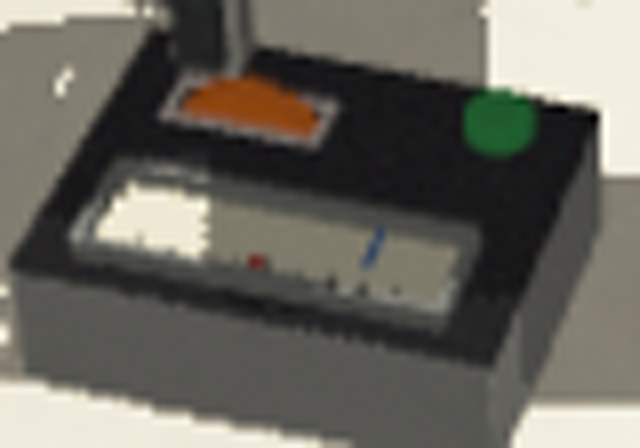

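The side crop shows the needle as a blue line from (380,228) to (370,265) and the red mark at (257,262). The needle has moved but is still short of the mark.

```bash
cat >> h.py <<'E'
TA=np.radians(-1.8); TX=np.array([np.cos(TA),np.sin(TA),0])
def nd():
    s=snap('side'); o=[]
    for lo,hi in(((98,60,40),(128,255,255)),((0,110,60),(8,255,255)),((172,110,60),(180,255,255))):
        B=blobs(s,lo,hi,(238,270,292,294),2)
        o+=[(round(ray('side',c,.0515)@TX,4),n) for c,n,_ in B]; o.append('|')
    print(o)
E
python3 - <<'E'
from h import *
nd()
for u in((380,228),(369,267),(257,262)): print(ray('side',(230+u[0]/8-.44,252+u[1]/8-.44),.0515).round(4),round(ray('side',(230+u[0]/8-.44,252+u[1]/8-.44),.0515)@TX,4))
E
```

```text
[(np.float64(0.4712), 2), (np.float64(0.4701), 2), '|', (np.float64(0.5025), 2), '|', '|']
[0.4831 0.3588 0.0515] 0.4716
[0.4812 0.375  0.0515] 0.4692
[0.5139 0.3808 0.0515] 0.5017
```

```bash

python3 -m inch '[{"dx":2.4,"dy":0,"dz":0,"wx":0,"wy":0,"wz":0},{"dx":0,"dy":0,"dz":0.6,"wx":0,"wy":0,"wz":0},{"dx":0,"dy":0,"dz":0.4,"wx":0,"wy":0,"wz":0},{"dx":0,"dy":0,"dz":0,"wx":0,"wy":0,"wz":0},{"dx":-0.6,"dy":0,"dz":0,"wx":0,"wy":0,"wz":0},{"dx":-0.6,"dy":0,"dz":0,"wx":0,"wy":0,"wz":0},{"dx":-0.6,"dy":0,"dz":0,"wx":0,"wy":0,"wz":0},{"dx":-0.6,"dy":0,"dz":0,"wx":0,"wy":0,"wz":0},{"dx":0,"dy":0,"dz":0,"wx":0,"wy":0,"wz":0}]' | egrep 'tcp|force'
python3 -m inch '[{"dx":0,"dy":0,"dz":-1,"wx":0,"wy":0,"wz":0},{"dx":0,"dy":0,"dz":0,"wx":0,"wy":0,"wz":0},{"dx":2.4,"dy":0,"dz":0,"wx":0,"wy":0,"wz":0},{"dx":0,"dy":0,"dz":0,"wx":0,"wy":0,"wz":0}]' | egrep 'tcp|force'
python3 - <<'E'
from h import *
nd()
E
python3 -m inch '[{"dx":0,"dy":0,"dz":0.6,"wx":0,"wy":0,"wz":0},{"dx":0,"dy":0,"dz":0.4,"wx":0,"wy":0,"wz":0},{"dx":0,"dy":0,"dz":0,"wx":0,"wy":0,"wz":0},{"dx":-0.6,"dy":0,"dz":0,"wx":0,"wy":0,"wz":0},{"dx":-0.6,"dy":0,"dz":0,"wx":0,"wy":0,"wz":0},{"dx":-0.6,"dy":0,"dz":0,"wx":0,"wy":0,"wz":0},{"dx":-0.6,"dy":0,"dz":0,"wx":0,"wy":0,"wz":0},{"dx":0,"dy":0,"dz":0,"wx":0,"wy":0,"wz":0},{"dx":0,"dy":0,"dz":-1,"wx":0,"wy":0,"wz":0},{"dx":0,"dy":0,"dz":0,"wx":0,"wy":0,"wz":0}]' | egrep 'tcp|force'
python3 - <<'E'
from h import *
nd()
snap('side','n3.png',(230,252,310,308),8)
E
```

```text
tcp_pos: [0.5535, 0.3118, 0.1281]
force: [1.5, 0.1, 3.6]
gripper_force: 1.9
tcp_pos: [0.5254, 0.3125, 0.1373]
force: [0.0, 0.3, 0.8]
gripper_force: 0.0
[(np.float64(0.4815), 4), '|', (np.float64(0.5025), 2), '|', '|']
tcp_pos: [0.5514, 0.3115, 0.1382]
force: [-0.4, -0.1, 0.7]
gripper_force: 0.0
[(np.float64(0.4918), 4), '|', (np.float64(0.5025), 2), '|', '|']
```

View pics/n3.png

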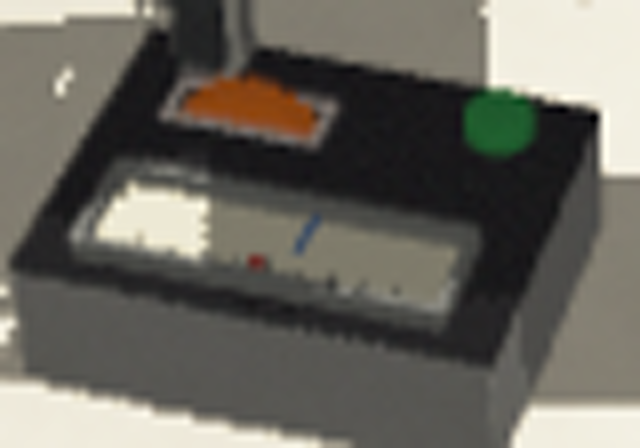

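The needle has advanced about 10.3 mm per stroke and its lower end is at (298,253), with the mark at (257,262). Allowing for the needle's height, about 12 mm remains.

```bash

python3 -m inch '[{"dx":1.9,"dy":0,"dz":0,"wx":0,"wy":0,"wz":0},{"dx":0,"dy":0,"dz":0.6,"wx":0,"wy":0,"wz":0},{"dx":0,"dy":0,"dz":0.4,"wx":0,"wy":0,"wz":0},{"dx":0,"dy":0,"dz":0,"wx":0,"wy":0,"wz":0},{"dx":-0.5,"dy":0,"dz":0,"wx":0,"wy":0,"wz":0},{"dx":-0.5,"dy":0,"dz":0,"wx":0,"wy":0,"wz":0},{"dx":-0.4,"dy":0,"dz":0,"wx":0,"wy":0,"wz":0},{"dx":0,"dy":0,"dz":0,"wx":0,"wy":0,"wz":0},{"dx":0,"dy":0,"dz":-1,"wx":0,"wy":0,"wz":0}]' | egrep 'tcp|force'
python3 -m inch '[{"dx":1.4,"dy":0,"dz":0,"wx":0,"wy":0,"wz":0},{"dx":0,"dy":0,"dz":0.6,"wx":0,"wy":0,"wz":0},{"dx":0,"dy":0,"dz":0.4,"wx":0,"wy":0,"wz":0},{"dx":0,"dy":0,"dz":0,"wx":0,"wy":0,"wz":0},{"dx":-0.5,"dy":0,"dz":0,"wx":0,"wy":0,"wz":0},{"dx":-0.5,"dy":0,"dz":0,"wx":0,"wy":0,"wz":0},{"dx":-0.4,"dy":0,"dz":0,"wx":0,"wy":0,"wz":0},{"dx":0,"dy":0,"dz":0,"wx":0,"wy":0,"wz":0},{"dx":0,"dy":0,"dz":-2,"wx":0,"wy":0,"wz":0},{"dx":0,"dy":0,"dz":-4,"wx":0,"wy":0,"wz":0}]' | egrep 'tcp|force'
python3 - <<'E'
from h import *
nd(); st()
P=[ .5*(two((180+472.5/4-.5,130+292.5/4-.5),(220+311.5/3.3-.5,130+254.5/3.3-.5))+two((180+567.5/4-.5,130+242.5/4-.5),(220+294.5/3.3-.5,130+208.5/3.3-.5)))]
print('handle',P[0].round(4),(P[0]-O)@FX,(P[0]-O)@FY)
d=np.array([.5039-.4681,-.0026-.066,0]); t=np.arctan2(-(d@FY),d@FX); print('t',t)
H=fx(-.0896,0,.14); print(H); plan(H)
E
```

```text
tcp_pos: [0.5464, 0.312, 0.1372]
force: [-1.2, 0.4, 0.3]
gripper_force: 0.0
tcp_pos: [0.5453, 0.3114, 0.187]
force: [1.3, 0.1, 0.1]
gripper_force: 0.0
[(np.float64(0.5058), 2), (np.float64(0.5055), 2), '|', (np.float64(0.5025), 3), '|', '|']
t 40.3 tcp [0.5484 0.3128 0.1938] x [-0.999  0.031 -0.006] y [0.031 1.    0.002] z [ 0.006  0.002 -1.   ] q [ 0.34  0.67  1.51 -0.    0.95 -1.2 ] F [0.7 0.2 1.9] gap -0.0 gf 0.0
handle [0.4841 0.0315 0.0687] -0.09139431756364393 -0.0005496649322640482
t 0.9903256478722603
[0.48597028 0.03189124 0.14      ]
cm [  5.4  -28.28   5.28]
```

```bash

python3 -m inch '[{"dx":1.05,"dy":-4.72,"dz":0,"wx":0,"wy":0,"wz":0},{"dx":1.05,"dy":-4.72,"dz":0,"wx":0,"wy":0,"wz":0},{"dx":1.05,"dy":-4.72,"dz":0,"wx":0,"wy":0,"wz":0},{"dx":1.05,"dy":-4.72,"dz":0,"wx":0,"wy":0,"wz":0},{"dx":1.05,"dy":-4.72,"dz":0,"wx":0,"wy":0,"wz":0},{"dx":1.05,"dy":-4.72,"dz":0,"wx":0,"wy":0,"wz":0},{"dx":0,"dy":0,"dz":0,"wx":0,"wy":0,"wz":0}]' 0.6 | egrep 'tcp|force'
python3 -m inch '[{"dx":0,"dy":0,"dz":0,"wx":0,"wy":0,"wz":10},{"dx":0,"dy":0,"dz":0,"wx":0,"wy":0,"wz":10},{"dx":0,"dy":0,"dz":0,"wx":0,"wy":0,"wz":10},{"dx":0,"dy":0,"dz":0,"wx":0,"wy":0,"wz":10},{"dx":0,"dy":0,"dz":0,"wx":0,"wy":0,"wz":10},{"dx":0,"dy":0,"dz":0,"wx":0,"wy":0,"wz":10},{"dx":0,"dy":0,"dz":0,"wx":0,"wy":0,"wz":0},{"dx":0,"dy":0,"dz":0,"wx":0,"wy":0,"wz":0}]' | egrep 'tcp|force'
python3 - <<'E'
from h import *
st(); a=np.radians(27.6); plan([.4852,.0317,.126],(np.cos(a),np.sin(a),0)); nd()
b=snap('top')
for lo,hi in(((95,40,60),(130,255,255)),((0,80,60),(8,255,255)),((172,80,60),(180,255,255))):
    print([(two_ if 0 else (round(ray('top',c,.0515)@TX,4),ray('top',c,.0515).round(4).tolist(),n,c)) for c,n,_ in blobs(b,lo,hi,(186,165,203,212),1)])
cv2.imwrite('pics/n4.png',np.vstack([cv2.resize(b[160:215,180:235],None,fx=7,fy=5),]))
E
```

```text
tcp_pos: [0.4742, 0.0285, 0.1884]
force: [0.2, -0.2, -0.1]
gripper_force: 0.0
tcp_pos: [0.475, 0.0315, 0.1881]
force: [-0.0, -0.1, -0.4]
gripper_force: 0.0
t 42.17 tcp [0.475  0.0315 0.1881] x [-0.475  0.88  -0.   ] y [0.88  0.475 0.   ] z [ 0.  0. -1.] q [-0.17  0.52  1.91  0.    0.71 -0.66] F [-0.  -0.1 -0.4] gap 0.596 gf 0.0
cm [-0.47  0.91  6.21]
wz 0.8
[(np.float64(0.5058), 2), (np.float64(0.5055), 2), '|', (np.float64(0.5025), 3), '|', '|']
[]
[]
[]
```

View pics/n4.png

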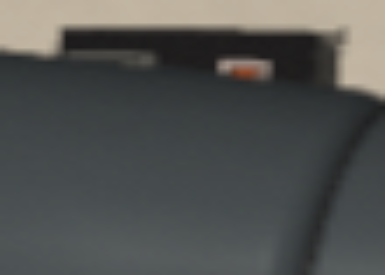

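The top view of the timer is now blocked by the elbow, so I'll check the needle again later and clamp first.

```bash

python3 -m inch '[{"dx":-0.5,"dy":0.9,"dz":0,"wx":0,"wy":0,"wz":0.8},{"dx":0,"dy":0,"dz":3,"wx":0,"wy":0,"wz":0},{"dx":0,"dy":0,"dz":2.2,"wx":0,"wy":0,"wz":0},{"dx":0,"dy":0,"dz":1,"wx":0,"wy":0,"wz":0},{"dx":0,"dy":0,"dz":0,"wx":0,"wy":0,"wz":0},{"dx":0,"dy":0,"dz":0,"wx":0,"wy":0,"wz":0}]' | egrep 'tcp|force'
python3 -m inch '[{"dx":0,"dy":0,"dz":0,"wx":0,"wy":0,"wz":0},{"dx":0,"dy":0,"dz":0,"wx":0,"wy":0,"wz":0},{"dx":0,"dy":0,"dz":0,"wx":0,"wy":0,"wz":0},{"dx":0,"dy":0,"dz":0,"wx":0,"wy":0,"wz":0},{"dx":0,"dy":0,"dz":0,"wx":0,"wy":0,"wz":0},{"dx":0,"dy":0,"dz":0,"wx":0,"wy":0,"wz":0}]' 0 60 | egrep 'tcp|force|gap'
python3 - <<'E'
from h import *
st(); a=np.radians(27.6); plan([.4852,.0317,.126],(np.cos(a),np.sin(a),0)); print(sense()['ft_torque'])
E
```

```text
tcp_pos: [0.4858, 0.0307, 0.1265]
force: [0.2, 0.6, 0.8]
gripper_force: 0.0
tcp_pos: [0.4843, 0.0303, 0.1266]
force: [-2.5, -3.0, 5.1]
finger_gap: 0.141
gripper_force: 58.5
t 43.77 tcp [0.4843 0.0303 0.1266] x [-0.462  0.887 -0.   ] y [ 0.887  0.462 -0.002] z [-0.002 -0.001 -1.   ] q [-0.17  0.65  1.92 -0.    0.57 -0.65] F [-2.5 -3.   5.1] gap 0.141 gf 58.5
cm [0.09 0.14 0.06]
wz -0.1
[-0.6049929  0.495638   0.1449355]
```

```bash

python3 -m inch '[{"dx":0,"dy":0,"dz":0,"wx":0,"wy":0,"wz":8},{"dx":0,"dy":0,"dz":0,"wx":0,"wy":0,"wz":8},{"dx":0,"dy":0,"dz":0,"wx":0,"wy":0,"wz":8},{"dx":0,"dy":0,"dz":0,"wx":0,"wy":0,"wz":8},{"dx":0,"dy":0,"dz":0,"wx":0,"wy":0,"wz":0}]' | egrep 'tcp|force|gap'
python3 - <<'E'
from h import *
st(); print(sense()['ft_torque'])
E
python3 -m inch '[{"dx":0,"dy":0,"dz":0,"wx":0,"wy":0,"wz":9},{"dx":0,"dy":0,"dz":0,"wx":0,"wy":0,"wz":9},{"dx":0,"dy":0,"dz":0,"wx":0,"wy":0,"wz":9},{"dx":0,"dy":0,"dz":0,"wx":0,"wy":0,"wz":9},{"dx":0,"dy":0,"dz":0,"wx":0,"wy":0,"wz":9},{"dx":0,"dy":0,"dz":0,"wx":0,"wy":0,"wz":9},{"dx":0,"dy":0,"dz":0,"wx":0,"wy":0,"wz":0}]' | egrep 'tcp|force|gap'
python3 - <<'E'
from h import *
st(); print(sense()['ft_torque'])
E
```

```text
tcp_pos: [0.4824, 0.0299, 0.1266]
force: [-6.9, -8.0, 9.2]
finger_gap: 0.133
gripper_force: 58.8
t 44.4 tcp [0.4824 0.0299 0.1266] x [ 0.078  0.997 -0.002] y [ 0.997 -0.078 -0.006] z [-0.006 -0.002 -1.   ] q [-0.17  0.65  1.92 -0.    0.58 -0.09] F [-6.9 -8.   9.2] gap 0.133 gf 58.8
[-1.19534084  1.09719401  0.09728077]
tcp_pos: [0.4795, 0.0316, 0.1266]
force: [-9.5, -0.1, 14.6]
finger_gap: 0.135
gripper_force: 59.4
t 45.27 tcp [0.4795 0.0316 0.1266] x [ 0.853  0.521 -0.01 ] y [ 0.521 -0.853 -0.008] z [-0.013  0.001 -1.   ] q [-0.17  0.65  1.92 -0.    0.58  0.86] F [-9.5 -0.1 14.6] gap 0.135 gf 59.4
[-0.07067751  1.59375148  0.0997843 ]
```

```bash

python3 -m inch '[{"dx":-0.1,"dy":-0.4,"dz":-0.1,"wx":0,"wy":0,"wz":0},{"dx":0,"dy":0,"dz":0,"wx":0,"wy":0,"wz":8},{"dx":0,"dy":0,"dz":0,"wx":0,"wy":0,"wz":8},{"dx":0,"dy":0,"dz":0,"wx":0,"wy":0,"wz":8},{"dx":0,"dy":0,"dz":0,"wx":0,"wy":0,"wz":0}]' | egrep 'tcp|force|gap'
python3 - <<'E'
from h import *
st(); print(sense()['ft_torque'])
E
python3 -m inch '[{"dx":0,"dy":0,"dz":0,"wx":0,"wy":0,"wz":8},{"dx":0,"dy":0,"dz":0,"wx":0,"wy":0,"wz":8},{"dx":0,"dy":0,"dz":0,"wx":0,"wy":0,"wz":8},{"dx":0,"dy":0,"dz":0,"wx":0,"wy":0,"wz":8},{"dx":0,"dy":0,"dz":0,"wx":0,"wy":0,"wz":8},{"dx":0,"dy":0,"dz":0,"wx":0,"wy":0,"wz":0},{"dx":0,"dy":0,"dz":0,"wx":0,"wy":0,"wz":0}]' | egrep 'tcp|force|gap'
python3 - <<'E'
from h import *
s,r=st(); print(sense()['ft_torque'])
d=r[:,0]; t=np.arctan2(-(d@FY),d@FX); print('t mod pi',t%np.pi)
E
```

```text
tcp_pos: [0.4786, 0.0335, 0.1267]
force: [-6.0, -4.9, 2.7]
finger_gap: 0.131
gripper_force: 59.7
t 45.9 tcp [0.4786 0.0335 0.1267] x [ 0.992  0.13  -0.009] y [ 0.13  -0.992 -0.001] z [-0.009 -0.    -1.   ] q [-0.16  0.65  1.93 -0.    0.57  1.28] F [-6.  -4.9  2.7] gap 0.131 gf 59.7
[-0.65671137  0.89970847  0.08739501]
tcp_pos: [0.4791, 0.0359, 0.1267]
force: [-2.2, 9.0, 0.8]
finger_gap: 0.136
gripper_force: 59.7
t 46.77 tcp [0.4791 0.0359 0.1267] x [ 0.842 -0.54  -0.008] y [-0.54  -0.842  0.001] z [-0.007  0.004 -1.   ] q [-0.16  0.65  1.93  0.    0.57  1.98] F [-2.2  9.   0.8] gap 0.136 gf 59.7
[1.55650546 0.41443144 0.13405206]
t mod pi 0.470547283738899
```

```bash

python3 -m inch '[{"dx":0,"dy":0,"dz":0,"wx":0,"wy":0,"wz":0},{"dx":0,"dy":0,"dz":0,"wx":0,"wy":0,"wz":0},{"dx":0,"dy":0,"dz":0,"wx":0,"wy":0,"wz":0},{"dx":0,"dy":0,"dz":-2,"wx":0,"wy":0,"wz":0},{"dx":0,"dy":0,"dz":-3,"wx":0,"wy":0,"wz":0},{"dx":0,"dy":0,"dz":0,"wx":0,"wy":0,"wz":0}]' 0.6 | egrep 'tcp|force|gap'
python3 -m inch '[{"dx":0,"dy":0,"dz":0,"wx":0,"wy":0,"wz":-10},{"dx":0,"dy":0,"dz":0,"wx":0,"wy":0,"wz":-10},{"dx":0,"dy":0,"dz":0,"wx":0,"wy":0,"wz":-10},{"dx":0,"dy":0,"dz":0,"wx":0,"wy":0,"wz":-10},{"dx":0,"dy":0,"dz":0,"wx":0,"wy":0,"wz":-10},{"dx":0,"dy":0,"dz":0,"wx":0,"wy":0,"wz":-10},{"dx":0,"dy":0,"dz":0,"wx":0,"wy":0,"wz":-10},{"dx":0,"dy":0,"dz":0,"wx":0,"wy":0,"wz":-10},{"dx":0,"dy":0,"dz":0,"wx":0,"wy":0,"wz":-10},{"dx":0,"dy":0,"dz":0,"wx":0,"wy":0,"wz":0}]' | egrep 'tcp|force|gap'
python3 -m inch '[{"dx":0,"dy":0,"dz":0,"wx":0,"wy":0,"wz":-10},{"dx":0,"dy":0,"dz":0,"wx":0,"wy":0,"wz":-10},{"dx":0,"dy":0,"dz":0,"wx":0,"wy":0,"wz":-10},{"dx":0,"dy":0,"dz":0,"wx":0,"wy":0,"wz":-10},{"dx":0,"dy":0,"dz":0,"wx":0,"wy":0,"wz":-10},{"dx":0,"dy":0,"dz":0,"wx":0,"wy":0,"wz":-10},{"dx":0,"dy":0,"dz":0,"wx":0,"wy":0,"wz":-10},{"dx":0,"dy":0,"dz":0,"wx":0,"wy":0,"wz":-10},{"dx":0,"dy":0,"dz":0,"wx":0,"wy":0,"wz":-10},{"dx":0,"dy":0,"dz":0,"wx":0,"wy":0,"wz":0}]' | egrep 'tcp|force|gap'
python3 - <<'E'
from h import *
s,r=st(); plan([.4825,.0336,.126],(-.54,-.842,0))
b=snap('top'); 
for c,a in blocks(b,(258,140,370,192),.040):
    d=c-O; print('fixture', (d@FX).round(4),(d@FY).round(4),'rel ang',round((a-174.3+90)%180-90,1))
E
```

```text
tcp_pos: [0.4836, 0.0333, 0.1786]
force: [-0.2, -0.7, 0.7]
finger_gap: 0.598
gripper_force: 0.0
tcp_pos: [0.4819, 0.0335, 0.1762]
force: [-0.3, -0.1, -0.6]
finger_gap: 0.598
gripper_force: 0.0
tcp_pos: [0.4821, 0.0336, 0.1765]
force: [1.1, 0.8, 0.4]
finger_gap: 0.601
gripper_force: 0.0
t 50.02 tcp [0.4821 0.0336 0.1765] x [-0.84   0.543  0.001] y [ 0.543  0.84  -0.   ] z [-0.001  0.    -1.   ] q [-0.16  0.55  1.9  -0.    0.69 -1.16] F [1.1 0.8 0.4] gap 0.601 gf 0.0
cm [-0.04  0.03  5.05]
wz -0.2
block ctr [ 0.5793 -0.0769  0.04  ] long-axis deg 175.2 size [0.072 0.047] 337 [346.32 167.23]
fixture 0.0141 -0.099 rel ang 0.9
```

```bash

python3 -m inch '[{"dx":0,"dy":0,"dz":2.5,"wx":0,"wy":0,"wz":0},{"dx":0,"dy":0,"dz":2.4,"wx":0,"wy":0,"wz":0},{"dx":0,"dy":0,"dz":0,"wx":0,"wy":0,"wz":0},{"dx":0,"dy":0,"dz":0,"wx":0,"wy":0,"wz":0}]' | egrep 'tcp|force'
python3 -m inch '[{"dx":0,"dy":0,"dz":0,"wx":0,"wy":0,"wz":0},{"dx":0,"dy":0,"dz":0,"wx":0,"wy":0,"wz":0},{"dx":0,"dy":0,"dz":0,"wx":0,"wy":0,"wz":0},{"dx":0,"dy":0,"dz":0,"wx":0,"wy":0,"wz":0},{"dx":0,"dy":0,"dz":0,"wx":0,"wy":0,"wz":0},{"dx":0,"dy":0,"dz":0,"wx":0,"wy":0,"wz":0}]' 0 60 | egrep 'tcp|force|gap'
python3 -m inch '[{"dx":0,"dy":0,"dz":0,"wx":0,"wy":0,"wz":8},{"dx":0,"dy":0,"dz":0,"wx":0,"wy":0,"wz":8},{"dx":0,"dy":0,"dz":0,"wx":0,"wy":0,"wz":8},{"dx":0,"dy":0,"dz":0,"wx":0,"wy":0,"wz":8},{"dx":0,"dy":0,"dz":0,"wx":0,"wy":0,"wz":8},{"dx":0,"dy":0,"dz":0,"wx":0,"wy":0,"wz":8},{"dx":0,"dy":0,"dz":0,"wx":0,"wy":0,"wz":8},{"dx":0,"dy":0,"dz":0,"wx":0,"wy":0,"wz":8},{"dx":0,"dy":0,"dz":0,"wx":0,"wy":0,"wz":0}]' | egrep 'tcp|force|gap'
python3 - <<'E'
from h import *
s,r=st(); print(s['ft_torque'])
d=r[:,0]; t=np.arctan2(-(d@FY),d@FX); print('t',t%np.pi+np.pi)
E
```

```text
tcp_pos: [0.4825, 0.0336, 0.1283]
force: [0.1, -0.2, -0.1]
gripper_force: 0.0
tcp_pos: [0.4826, 0.0336, 0.1288]
force: [0.0, 0.4, 5.6]
finger_gap: 0.133
gripper_force: 58.5
tcp_pos: [0.4821, 0.0335, 0.1288]
force: [-1.1, -1.4, 6.0]
finger_gap: 0.137
gripper_force: 58.7
t 52.45 tcp [0.4821 0.0335 0.1288] x [ 0.115  0.993 -0.001] y [ 0.993 -0.115  0.   ] z [ 0.    -0.001 -1.   ] q [-0.16  0.65  1.92 -0.    0.57 -0.05] F [-1.1 -1.4  6. ] gap 0.137 gf 58.7
[-0.22023444  0.2383396   0.10239312]
t 4.727815555813515
```

```bash

python3 -m inch '[{"dx":0,"dy":0,"dz":0,"wx":0,"wy":0,"wz":0},{"dx":0,"dy":0,"dz":0,"wx":0,"wy":0,"wz":0},{"dx":0,"dy":0,"dz":0,"wx":0,"wy":0,"wz":0},{"dx":0,"dy":0,"dz":-3,"wx":0,"wy":0,"wz":0},{"dx":0,"dy":0,"dz":-5,"wx":0,"wy":0,"wz":0},{"dx":0,"dy":0,"dz":-4,"wx":0,"wy":0,"wz":0},{"dx":0,"dy":0,"dz":0,"wx":0,"wy":0,"wz":0}]' 0.6 | egrep 'tcp|force|gap'
python3 -m inch '[{"dx":4.7,"dy":-3.3,"dz":0,"wx":0,"wy":0,"wz":0},{"dx":4.7,"dy":-3.3,"dz":0,"wx":0,"wy":0,"wz":0},{"dx":4.7,"dy":-3.3,"dz":0,"wx":0,"wy":0,"wz":0},{"dx":4.7,"dy":-3.3,"dz":0,"wx":0,"wy":0,"wz":0},{"dx":4.7,"dy":-3.3,"dz":0,"wx":0,"wy":0,"wz":0},{"dx":4.7,"dy":-3.3,"dz":0,"wx":0,"wy":0,"wz":0},{"dx":4.7,"dy":-3.3,"dz":0,"wx":0,"wy":0,"wz":0},{"dx":4.7,"dy":-3.3,"dz":0,"wx":0,"wy":0,"wz":0},{"dx":4.7,"dy":-3.3,"dz":0,"wx":0,"wy":0,"wz":0},{"dx":4.7,"dy":-3.3,"dz":0,"wx":0,"wy":0,"wz":0}]' 0 | egrep 'tcp|force|gap'
python3 - <<'E'
from h import *
st(); nd(); b=snap('top','f1.png',(180,130,380,230),4)
for c,a in blocks(b,(258,140,370,192),.040):
    d=c-O; print('fixture', (d@FX).round(4),(d@FY).round(4),'rel ang',round((a-174.3+90)%180-90,1))
for lo,hi in(((95,40,60),(130,255,255)),((0,80,60),(8,255,255)),((172,80,60),(180,255,255))):
    print([(round(ray('top',c,.0515)@TX,4),ray('top',c,.0515).round(4).tolist(),n,c) for c,n,_ in blobs(b,lo,hi,(186,165,203,212),1)])
E
```

```text
tcp_pos: [0.4839, 0.0335, 0.2507]
force: [0.5, -0.2, -0.7]
finger_gap: 0.599
gripper_force: 0.0
tcp_pos: [0.2069, 0.5395, 0.2461]
force: [0.8, -0.3, -0.7]
finger_gap: 0.005
gripper_force: 0.0
t 54.58 tcp [0.2069 0.5395 0.2461] x [ 0.115  0.993 -0.003] y [ 0.993 -0.115 -0.001] z [-0.001 -0.003 -1.   ] q [ 1.01  0.54  1.61 -0.    1.    1.13] F [ 0.8 -0.3 -0.7] gap 0.005 gf 0.0
[(np.float64(0.5058), 2), (np.float64(0.5055), 2), '|', (np.float64(0.5025), 3), '|', '|']
block ctr [0.5986 0.1195 0.04  ] long-axis deg 176.5 size [0.074 0.05 ] 318 [280.31 161.8 ]
block ctr [0.5887 0.0206 0.04  ] long-axis deg 174.2 size [0.074 0.049] 350 [313.45 164.59]
block ctr [ 0.5791 -0.0768  0.04  ] long-axis deg 175.2 size [0.072 0.047] 331 [346.28 167.29]
fixture 0.0138 0.0983 rel ang 2.2
fixture 0.0137 -0.001 rel ang -0.1
fixture 0.0139 -0.0989 rel ang 0.9
[]
[(np.float64(0.5054), [0.5176, 0.3804, 0.0515], 5, array([191.2, 188.6]))]
[]
```

View pics/f1.png

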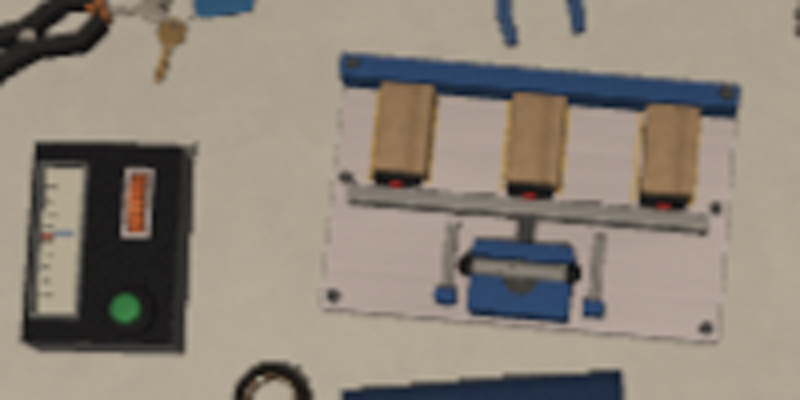

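The top view shows all three blocks against the fence with the pads pressed in, and the bar lying along y (t about 4.7). The needle at (63,233) is close to the mark at (46,237). I'll measure that difference precisely.

```bash
python3 - <<'E'
from h import *
def cen(im,box,w):
    x0,y0,x1,y1=box; f=im[y0:y1,x0:x1].astype(float); g=w(f); g=np.clip(g-.4*g.max(),0,None); ys,xs=np.mgrid[y0:y1,x0:x1]
    return (g*xs).sum()/g.sum(),(g*ys).sum()/g.sum(),g.max()
blue=lambda f:f[...,0]-f[...,2]; red=lambda f:f[...,2]-.5*(f[...,0]+f[...,1])
b=snap('top'); s=snap('side')
bm=b[165:212,192:202]; 
nt=cen(b,(192,180,202,200),lambda f:blue(f)+60); mt=cen(b,(187,182,195,196),red)
ns=cen(s,(255,275,275,292),lambda f:blue(f)+60); ms=cen(s,(255,278,270,292),red)
print(nt,mt,ns,ms)
for nm,a,c in(('needle',nt,ns),('mark',mt,ms)):
    P=two(a[:2],c[:2]); print(nm,P.round(4),P@TX, [round(ray(k,p[:2],z)@TX,4) for k,p in(('top',a),('side',c)) for z in(.051,.056)])
for u in((38,143),(22,345)): pass
E
```

```text
(np.float64(199.1435750179469), np.float64(189.98420674802585), np.float64(45.0)) (np.float64(191.56320541760726), np.float64(188.58352144469526), np.float64(30.599999999999998)) (np.float64(263.41253791708795), np.float64(283.69140546006065), np.float64(80.4)) (np.float64(261.4744318181818), np.float64(284.2130681818182), np.float64(72.0))
needle [0.5173 0.3614 0.034 ] 0.5056618336771872 [np.float64(0.5018), np.float64(0.5008), np.float64(0.4988), np.float64(0.4966)]
mark [0.5165 0.3793 0.0503] 0.504323597780618 [np.float64(0.5056), np.float64(0.5045), np.float64(0.5025), np.float64(0.5004)]
```

```bash
python3 - <<'E'
from h import *
def cen(im,box):
    x0,y0,x1,y1=box; f=im[y0:y1,x0:x1].astype(float); g=f[...,0]-f[...,2]; print(g.astype(int).tolist()) if x1-x0<14 else 0
    g=np.clip(g-5,0,None); ys,xs=np.mgrid[y0:y1,x0:x1]; return (g*xs).sum()/g.sum(),(g*ys).sum()/g.sum()
b=snap('top'); s=snap('side'); 
nt=cen(b,(192,183,200,193)); ns=cen(s,(256,275,275,288)); mt=(191.56,188.58); ms=(261.47,284.21)
print(nt,ns)
for z in (.051,.053,.056):
    print(z,'top diff mm',1e3*(ray('top',nt,z)-ray('top',mt,.0505))@TX,'side',1e3*(ray('side',ns,z)-ray('side',ms,.0505))@TX, ray('top',nt,z).round(4),ray('side',ns,z).round(4))
m=[two(mt,ms)]; print(two(nt,ns),m)
E
```

```text
[[-28, -28, -31, -33, -33, -34, -33, -28], [-31, -31, -32, -33, -33, -33, -33, -28], [-33, -34, -33, -32, -33, -33, -33, -28], [-24, -28, -33, -33, -33, -33, -32, -26], [-29, -22, -14, -15, -15, -15, -23, -26], [-54, -14, 14, 14, 14, 14, -12, -26], [-53, -30, -20, -20, -20, -20, -26, -26], [-30, -31, -33, -34, -32, -33, -33, -25], [-31, -32, -33, -32, -33, -33, -32, -24], [-33, -33, -33, -33, -33, -33, -33, -24]]
(np.float64(195.5), np.float64(188.0)) (np.float64(262.35915492957747), np.float64(279.83098591549293))
0.051 top diff mm 1.8586475558218511 side 3.0450460410543356 [0.5194 0.3678 0.051 ] [0.5176 0.3658 0.051 ]
0.053 top diff mm 1.4339164169537597 side 2.172420173192123 [0.5189 0.3673 0.053 ] [0.5168 0.3677 0.053 ]
0.056 top diff mm 0.7968197086516775 side 0.8634813713989622 [0.5183 0.3665 0.056 ] [0.5155 0.3706 0.056 ]
[0.51798896 0.3672034  0.05258633] [array([0.51650087, 0.37932279, 0.05031627])]
```

The needle reads 0.8 to 1.5 mm from the mark in both views, which is inside the 3 mm limit. Next is the start button.

```bash

python3 -m inch '[{"dx":-3.16,"dy":4.63,"dz":0,"wx":0,"wy":0,"wz":0},{"dx":-3.16,"dy":4.63,"dz":0,"wx":0,"wy":0,"wz":0},{"dx":-3.16,"dy":4.63,"dz":0,"wx":0,"wy":0,"wz":0},{"dx":-3.16,"dy":4.63,"dz":0,"wx":0,"wy":0,"wz":0},{"dx":-3.16,"dy":4.63,"dz":0,"wx":0,"wy":0,"wz":0},{"dx":-3.16,"dy":4.63,"dz":0,"wx":0,"wy":0,"wz":0},{"dx":0,"dy":0,"dz":5,"wx":0,"wy":0,"wz":0},{"dx":0,"dy":0,"dz":4,"wx":0,"wy":0,"wz":0},{"dx":0,"dy":0,"dz":1,"wx":0,"wy":0,"wz":0},{"dx":0,"dy":0,"dz":0,"wx":0,"wy":0,"wz":0}]' | egrep 'tcp|force'
python3 - <<'E'
from h import *
st(); plan([.461,.319,.138]); nd()
E
```

```text
tcp_pos: [0.4627, 0.3174, 0.1479]
force: [0.4, -0.0, 0.5]
gripper_force: 0.0
t 56.12 tcp [0.4627 0.3174 0.1479] x [ 0.116  0.993 -0.001] y [ 0.993 -0.116 -0.001] z [-0.001 -0.001 -1.   ] q [ 0.4   0.67  1.72 -0.    0.76  0.52] F [ 0.4 -0.   0.5] gap 0.006 gf 0.0
cm [ 0.14 -0.19  0.99]
[(np.float64(0.5055), 6), '|', (np.float64(0.5025), 3), '|', '|']
```

```bash

python3 -m inch '[{"dx":0.1,"dy":-0.1,"dz":0.8,"wx":0,"wy":0,"wz":0},{"dx":0,"dy":0,"dz":0,"wx":0,"wy":0,"wz":0}]' | egrep 'tcp|force'
python3 -m inch '[{"dx":0,"dy":0,"dz":0.4,"wx":0,"wy":0,"wz":0},{"dx":0,"dy":0,"dz":0,"wx":0,"wy":0,"wz":0}]' | egrep 'tcp|force'
python3 -m inch '[{"dx":0,"dy":0,"dz":0.3,"wx":0,"wy":0,"wz":0},{"dx":0,"dy":0,"dz":0,"wx":0,"wy":0,"wz":0}]' | egrep 'tcp|force'
python3 -m inch '[{"dx":0,"dy":0,"dz":0.2,"wx":0,"wy":0,"wz":0},{"dx":0,"dy":0,"dz":0,"wx":0,"wy":0,"wz":0}]' | egrep 'tcp|force'
```

```text
tcp_pos: [0.4628, 0.3199, 0.141]
force: [1.6, -0.0, 3.4]
gripper_force: 1.6
tcp_pos: [0.4629, 0.3199, 0.1385]
force: [-0.1, -1.6, 16.2]
gripper_force: 7.8
tcp_pos: [0.4629, 0.32, 0.1382]
force: [-4.3, -3.8, 33.1]
gripper_force: 16.6
tcp_pos: [0.4629, 0.32, 0.1379]
force: [-7.2, -4.5, 45.2]
gripper_force: 22.5
```

The button is bottomed. I'll lift, retreat and verify.

```bash

python3 -m inch '[{"dx":0,"dy":0,"dz":-1,"wx":0,"wy":0,"wz":0},{"dx":0,"dy":0,"dz":-5,"wx":0,"wy":0,"wz":0},{"dx":0,"dy":0,"dz":-5,"wx":0,"wy":0,"wz":0},{"dx":3.16,"dy":-4.63,"dz":0,"wx":0,"wy":0,"wz":0},{"dx":3.16,"dy":-4.63,"dz":0,"wx":0,"wy":0,"wz":0},{"dx":3.16,"dy":-4.63,"dz":0,"wx":0,"wy":0,"wz":0},{"dx":3.16,"dy":-4.63,"dz":0,"wx":0,"wy":0,"wz":0},{"dx":3.16,"dy":-4.63,"dz":0,"wx":0,"wy":0,"wz":0},{"dx":3.16,"dy":-4.63,"dz":0,"wx":0,"wy":0,"wz":0},{"dx":0,"dy":0,"dz":0,"wx":0,"wy":0,"wz":0}]' | egrep 'tcp|force'
python3 - <<'E'
from h import *
st(); nd(); b=snap('top','f2.png',(160,80,480,290),2.5)
for c,a in blocks(b,(258,140,370,192),.040):
    d=c-O; print('fixture', (d@FX).round(4),(d@FY).round(4),'rel ang',round((a-174.3+90)%180-90,1))
E
```

```text
tcp_pos: [0.2038, 0.5413, 0.2407]
force: [0.1, -0.4, -0.2]
gripper_force: 0.0
t 58.42 tcp [0.2038 0.5413 0.2407] x [ 0.109  0.994 -0.   ] y [ 0.994 -0.109 -0.001] z [-0.001 -0.    -1.   ] q [1.02 0.55 1.61 0.   0.98 1.13] F [ 0.1 -0.4 -0.2] gap 0.004 gf 0.0
[(np.float64(0.5058), 2), (np.float64(0.5055), 2), '|', (np.float64(0.5025), 3), '|', '|']
block ctr [0.5987 0.1194 0.04  ] long-axis deg 176.5 size [0.074 0.05 ] 319 [280.34 161.78]
block ctr [0.5887 0.0206 0.04  ] long-axis deg 174.2 size [0.074 0.049] 348 [313.46 164.59]
block ctr [ 0.5792 -0.0769  0.04  ] long-axis deg 175.4 size [0.072 0.047] 328 [346.31 167.26]
fixture 0.0138 0.0982 rel ang 2.2
fixture 0.0137 -0.001 rel ang -0.1
fixture 0.014 -0.099 rel ang 1.1
```

View pics/f2.png

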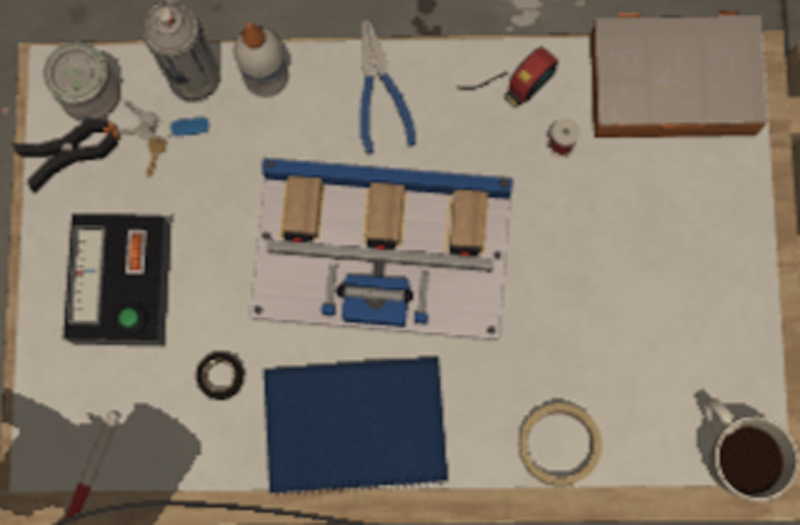

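The final view shows all three blocks clamped, the tape on the bench at (220,375), the needle at the mark, the button out and the mug untouched. I'm handing it in.

```bash
python3 -c "
from station import workorder
print(workorder.sign_off())"
```

```text
the job is handed in; nothing more can be done
None
```

The job is handed in, with no verdict returned: the three blocks are clamped with the T-handle at about 4.73 rad, the tape is on the bench, the needle is 1–2 mm from the red mark by my measurement, the start button was pressed and is out again, and the mug stands where it was.

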